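Seat a paper drill in the sharpener's taper socket

TASK

Take the widest of the three hollow paper drills out of the wooden stand, set its tapered shank hand-tight in the socket of the drill sharpener's tilted workhead and let go of it. Then tap the drill's end with the soft-faced rammer until the drill locks with its collar home against the socket. Stand the rammer back on the bench, upright on its head, and leave everything else where it is.

Things in the scene. Friction and masses are not known exactly. Their poses are not given: they have to be found in the camera images.
- workhead: Teal spindle head of the drill sharpener, 80 mm across, 118 mm long, with a steel nose ring 54 mm across; clamped, leaning 25 to 40 degrees from vertical, back towards the robot's side. Origin: centre of the socket mouth in the flat nose face, about 170 mm above the bench; z is the socket axis, pointing up out of the socket. The round bore tapers from 24 mm at the mouth to 18 mm at 50 mm depth.
- sharpener: Drill sharpener carrying the workhead, fixed. Origin: on the bench under the workhead's pivot; the head leans to its -x side, which looks past the robot, turned 9 to 40 degrees to the robot's left. Teal base 220 x 180 mm (x from -80 to 140), 46 mm high; two cheeks beside the head, 122 mm over their outsides, 151 mm high; behind the head a parked cream motor, 137 mm high. Nothing is above the nose.
- wide_drill: The widest of three hollow steel paper drills, 0.4 kg, 135 mm long: tube 30 mm across (z 10 to 85 mm, open end), dark collar 40 mm across (z 0 to 10), tapered shank 25 to 17 mm wide (down to z -50). Origin: on its axis at the collar's underside, z towards the open end. It starts upright in a hole of the stand, the collar on the stand's top. How it seats: see point drill_end.
- drill_end (a point): Centre of the wide drill's open end, z 85 mm on its axis, where it is tapped. Let go in the socket, the drill stops hand-tight with its collar 5 to 9 mm off the nose; pressed with 6 N it goes in to 3 to 5 mm and sticks there. Each harder tap drives it further; at 15 to 20 N along its axis the collar meets the nose, the drill stays locked and further taps move it no more.
- mid_drill: a narrower paper drill with the same collar and shank, tube 19 mm across and 60 mm long; to be left in the stand. Origin: on its axis at the underside of the collar; z up.
- slim_drill: the slimmest paper drill with the same collar and shank, tube 14 mm across and 85 mm long; to be left in the stand. Origin: on its axis at the underside of the collar; z up.
- stand: the wooden drill stand, a block 74 mm (its x) by 226 mm (its y) and 64 mm high, fixed to the bench, with three round holes 28 mm wide and 58 mm deep in a row along its y axis, 70 mm apart, one drill in each, in any order. Origin: centre of its underside; z up.
- rammer: Soft-faced rammer, 135 mm high, 0.2 to 0.4 kg: white nylon head 42 mm across and 45 mm high with a flat striking face below, and a round beech handle 29 mm across above it. It stands upright on its striking face on the bench. Origin: centre of the striking face; z points from the head to the handle's end.
- knife: a grey utility knife, 165 x 26 x 18 mm, lying on the bench. Origin: about its middle, at its underside.
- brush: a flat bench brush with a wooden handle, 170 x 42 x 20 mm, lying on the bench. Origin: its middle, at its underside.

How it is judged:
By the outcome, as a careful person would: the job done as asked, in the order asked, and still so for the second after the job is handed in, with the robot touching nothing.
It also fails if it takes over 72 s, if anything falls off the work surface, if the arm or the gripper's body presses on something with over 40 N, if the wrist force passes 120 N, or if a joint passes its speed limit or range.

ROBOT

A 7-joint arm with a two-finger parallel gripper is mounted at the origin on the work surface. World frame = base frame: x ahead of the robot, y to its left, z up, the work surface at z = 0. Lengths are in m, angles in rad, forces in N, time in s.
With the tool pointing down it reaches from about 0.425 to 0.875 m from the base axis. Payload 4.7 kg.
Tool frame: the origin (TCP) lies on the centre line of the jaws, within the pads' length; the fingertips stand tips_ahead ahead of it and the grasp point (between the pads) lies 6 mm ahead of it (tips_ahead is the distance from the TCP to the fingertips, in m); z points along the fingers, y is the direction in which the jaws open and shut (so a half turn about z gives the same grasp; the last joint's range is limited). The gripper opens to 87 mm and grips with 3 to 60 N. Pads are 19 mm wide; open, the fingers measure 117 mm over their backs; the gripper's body (75 mm by 190 mm) begins 51 mm behind the grasp point.
Start: joints at [1.186, 0.321, -0.07, 1.45, 0.023, 1.371, -0.057], TCP at [0.252, -0.599, 0.248] pointing down, gripper open.
Joint ranges: [-2.86, 2.86], [-0.3, 2.09], [-1.38, 1.24], [0.06, 2.45], [-1.56, 4.7], [0.09, 2.05], [-2.69, 2.69]. Speed limits (rad/s): [2.57, 2.57, 3.14, 3.14, 3.14, 3.14, 3.14].

INTERFACE

Orientations are given as a unit quaternion [x, y, z, w].
In Python, from plant import * gives the robot as it stands.
- The arm moves only by the tool move_arm, never from a script. Its argument "moves" is a list of rows, each a list of 3 entries, a list of its own where there are three numbers: the shift along the tool's x, y, z in m, then the turn about the tool's z in degrees, then the gripper's target within -1 to 1 (shut at 1, half-way at 0, fully open at -1). In form: [[[x, y, z], spin, claw], ...]. A call has 1 to 8 rows; each row is the pose to reach, as a shift and turn from the pose commanded when the call began, along the tool's axes at that moment; what a row does not reach only later rows make up. A row lasts 1/8 s, in which the tool goes at most 62.5 mm and 10.7 degrees, less where a joint would pass 70% of its speed; a pose out of reach is approached as far as the arm can. A call with a gripper value outside its range is refused whole. The fingers move at their own pace and stop on an object; "newtons" is the grip in N (left out, the last holds). Time passes only in rows, so rows that repeat a pose let the fingers close. It gives the time, the measured TCP pose, the force and the opening at its end, in the units of the state.
- read_state(): the state, without advancing time (a new reading comes with each control period).
- camera(name): name is "side" or "top" or "wrist"; returns (picture, depth): 480x640x3 uint8, red, green, blue; 480x640 float32, m along the optical axis (not along the pixel's ray), 0 where there is no reading.
- get_calibration(name): a dict with "intrinsics" (3x3 intrinsics, pixels), "k1" (the pictures are not rectified: a ray, as slopes to the right and down, at radius r is drawn at 1 + k1 r^2 times it, then the intrinsics apply), "extrinsics" (4x4, takes a point from camera to world coordinates). Camera axes: x right, y down, z forward; pixel columns grow to the right and rows downward; lengths in m; the calibration is good to about 2 mm. A picture is of the moment at which its call begins: read the wrist's pose just before it. get_calibration takes no time and is no camera call; for the wrist camera it gives the pose at the moment of the call.
- job_done(): hands the job in, once; it reports no verdict.
The state is a dict: "t": time; "qpos": joint angles; "dq": joint speeds; "effort": joint torques, N m; "tool_pos": TCP position; "ee_rot": TCP orientation; "force": force on the tool from outside, world axes, zero at the start; "wrist_torque": the same for the moment, N m; "gripper_width": opening from 0.0 (shut) to 1.0 (fully open).
Only numpy, scipy, OpenCV 4.12 (cv2) and the standard library are available. Lean on these libraries where they do the work, as an engineer would, in place of code of your own. Each camera call takes 0.05 s, during which the arm holds its last target.

## Working session

There is one attempt and no reset: what is moved stays moved. The work goes in short steps, Python scripts to look and compute and a tool call to move; the robot and the scene stay as the last step left them, time stands still between calls to the robot, and variables do not carry over. Pictures are saved under pics/ and viewed, and the job is handed in when it is done.

Besides the shell and the picture viewer there is one more tool, called after "Emit:" as name(argument=value, ...), one argument or row to a line, values as JSON. move_arm: Moves the arm, as the interface text tells. Its arguments: {"type":"object","properties":{"moves":{"type":"array"},"newtons":{"type":"number"}},"required":["moves"]}

```bash
ls; mkdir -p pics; python3 - <<'E'
from plant import *
import cv2,numpy as np
s=read_state();print(s)
for n in ["side","top","wrist"]:
    c=get_calibration(n);print(n,c)
    p,d=camera(n);cv2.imwrite(f"pics/{n}0.png",p[:,:,::-1]);np.savez(f"pics/{n}0.npz",p=p,d=d,**{k:np.array(v) for k,v in c.items()})
E
```

```text
pics
{'t': 0.0, 'qpos': array([ 1.18607556,  0.32181502, -0.07008634,  1.45172387,  0.02259556,
        1.37078304, -0.0569463 ]), 'dq': array([-0.00158487,  0.00090387,  0.00052745, -0.00076923,  0.00136002,
       -0.00082086, -0.00089888]), 'effort': array([-1.03101549e-04, -4.91281343e+01, -4.04138966e-01, -3.12526488e+01,
       -6.38929149e-02,  4.35393071e-02,  1.61611210e-04]), 'tool_pos': array([ 0.25217025, -0.59852238,  0.24644213]), 'ee_rot': array([ 9.80184471e-01,  1.98084474e-01, -2.38997387e-04, -9.41269839e-04]), 'force': array([-0.40168806,  0.93565466, -0.42825616]), 'wrist_torque': array([-0.02573146,  0.00617103, -0.02558393]), 'gripper_width': 1.0024330599267346}
side {'intrinsics': array([[577.99777144,   0.        , 319.09825984],
       [  0.        , 577.99777144, 246.67726405],
       [  0.        ,   0.        ,   1.        ]]), 'k1': -0.18957497444630705, 'extrinsics': array([[-0.97619549, -0.14500838,  0.16129144,  0.38361147],
       [-0.21656524,  0.69250933, -0.6881354 ,  0.79900892],
       [-0.01191042, -0.7066848 , -0.70742826,  1.01351285],
      
[... 378 characters left out ...]
-01,  1.21008439e-02, -2.74783612e-03,
        -3.24330817e-02],
       [ 3.08102123e-04, -1.97161486e-01, -9.80370977e-01,
         8.60334422e-01],
       [ 0.00000000e+00,  0.00000000e+00,  0.00000000e+00,
         1.00000000e+00]])}
wrist {'intrinsics': array([[407.75565768,   0.        , 312.39266059],
       [  0.        , 407.75565768, 240.66313347],
       [  0.        ,   0.        ,   1.        ]]), 'k1': -0.05125821681110585, 'extrinsics': array([[ 0.38840255, -0.89220532, -0.23046284,  0.31451103],
       [-0.92148837, -0.3764996 , -0.09543182, -0.57253507],
       [-0.00162439,  0.24943479, -0.96839024,  0.38234591],
       [ 0.        ,  0.        ,  0.        ,  1.        ]])}
```

View pics/side0.png

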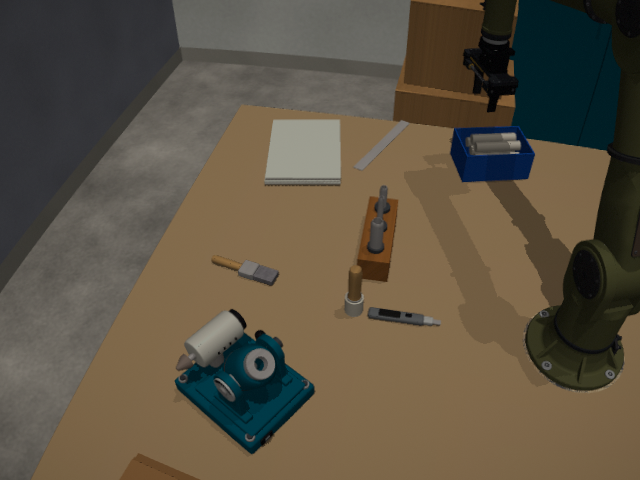

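View pics/top0.png

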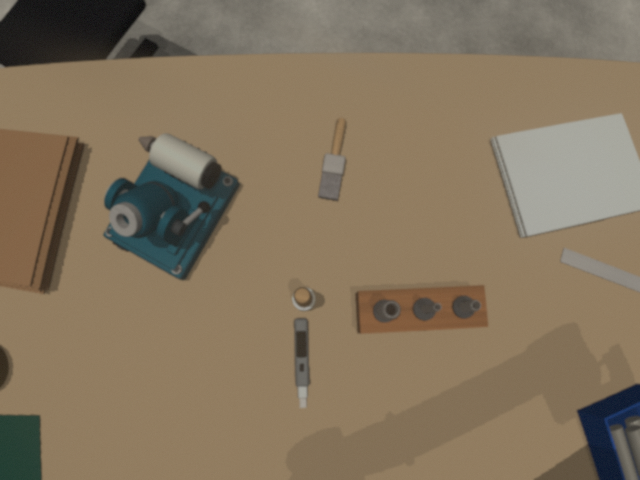

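View pics/wrist0.png

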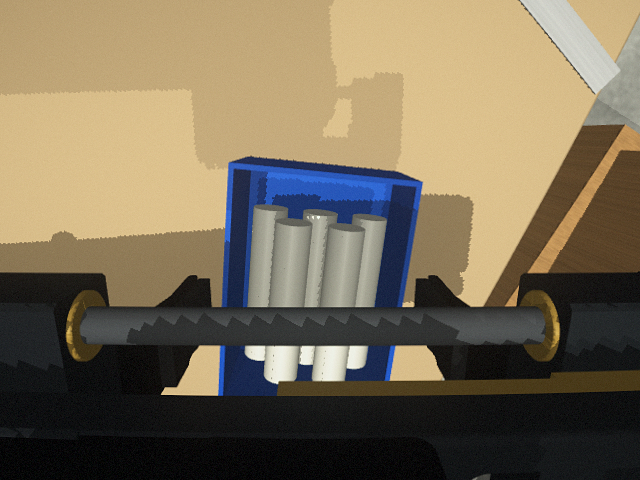

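The side view shows the widest drill nearest the rammer, at pixel (376,235), and the top view shows it at (386,310). The rammer is at (303,298) in the top view. The workhead nose is at (127,219) in the top view and (262,362) in the side view. Next I'll measure from depth.

```bash
cat > h.py <<'E'
import numpy as np,cv2
def cloud(f):
    z=np.load(f);p,d,K,k1,T=z['p'],z['d'],z['intrinsics'],float(z['k1']),z['extrinsics']
    v,u=np.mgrid[0:480,0:640]
    uv=np.stack([u,v],-1).reshape(-1,1,2).astype(np.float64)
    n=cv2.undistortPoints(uv,K,np.array([k1,0,0,0.]),None,None).reshape(480,640,2)
    P=np.concatenate([n*d[...,None],d[...,None]],-1)
    W=P@T[:3,:3].T+T[:3,3]; W[d==0]=np.nan
    return p,d,W
def snap(n,tag):
    from plant import camera,get_calibration
    c=get_calibration(n);p,d=camera(n);cv2.imwrite(f"pics/{tag}.png",p[:,:,::-1])
    np.savez(f"pics/{tag}.npz",p=p,d=d,**{k:np.array(v) for k,v in c.items()})
    return cloud(f"pics/{tag}.npz")
def crop(p,u0,v0,u1,v1,s,tag):
    cv2.imwrite(f"pics/{tag}.png",cv2.resize(p[v0:v1,u0:u1,::-1],None,fx=s,fy=s,interpolation=cv2.INTER_CUBIC))
E
python3 - <<'E'
from h import *
for n,pts in [("top",[(386,310),(392,309),(426,309),(463,307),(303,298),(127,219),(112,220),(140,216),(300,360),(330,180),(250,350)]),("side",[(376,245),(382,190),(354,275),(354,300),(262,362),(262,350),(262,378),(400,315),(450,350)])]:
    p,d,W=cloud(f"pics/{n}0.npz")
    for u,v in pts: print(n,u,v,p[v,u],W[v,u].round(4))
p,d,W=cloud("pics/top0.npz")
crop(p,90,120,260,290,4,"ct"); crop(p,280,270,500,340,3.6,"ct2")
p,d,W=cloud("pics/side0.npz"); crop(p,170,300,330,450,4,"cs")
crop(p,330,170,430,330,3.7,"cs2")
E
```

```text
top 386 310 [71 65 57] [ 0.4695 -0.1453  0.1202]
top 392 309 [58 50 41] [ 0.4709 -0.1551  0.1199]
top 426 309 [76 69 62] [ 0.4701 -0.2132  0.1101]
top 463 307 [78 72 63] [ 0.4724 -0.28    0.0963]
top 303 298 [153 123  88] [ 0.49   -0.0116  0.1328]
top 127 219 [63 72 72] [0.6208 0.2789 0.1433]
top 112 220 [136 129 123] [0.6145 0.2951 0.164 ]
top 140 216 [75 77 74] [0.6197 0.2474 0.167 ]
top 300 360 [107 105  99] [ 0.3847 -0.0019  0.0156]
top 330 180 [111 104  99] [ 0.7236 -0.0622  0.0172]
top 250 350 [147 126  98] [4.024e-01 9.130e-02 4.000e-04]
side 376 245 [71 68 66] [ 0.4696 -0.136   0.0851]
side 382 190 [76 73 70] [ 0.479  -0.2806  0.1288]
side 354 275 [90 68 40] [0.4968 0.0057 0.1304]
side 354 300 [83 62 34] [0.4945 0.0032 0.0475]
side 262 362 [ 0 33 41] [0.6164 0.2643 0.1525]
side 262 350 [117 113 108] [0.6165 0.2561 0.1782]
side 262 378 [108 104 100] [0.6064 0.2979 0.1552]
side 400 315 [58 59 59] [ 0.3918 -0.002   0.015 ]
side 450 350 [130 107  76] [0.2754 0.0611 0.0027]
```

View pics/ct.png

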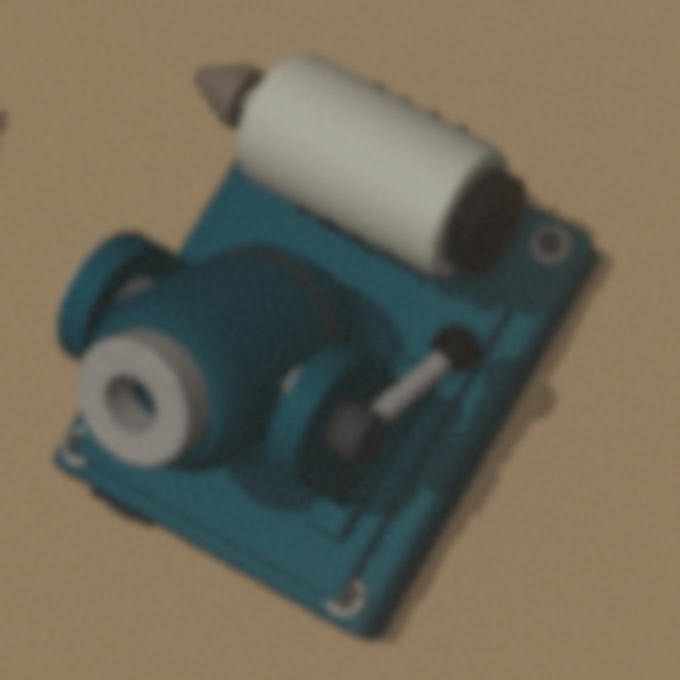

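View pics/cs.png

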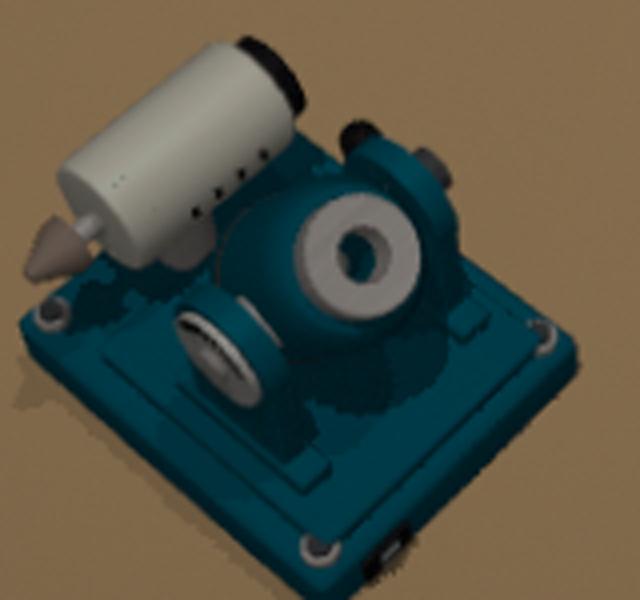

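View pics/cs2.png

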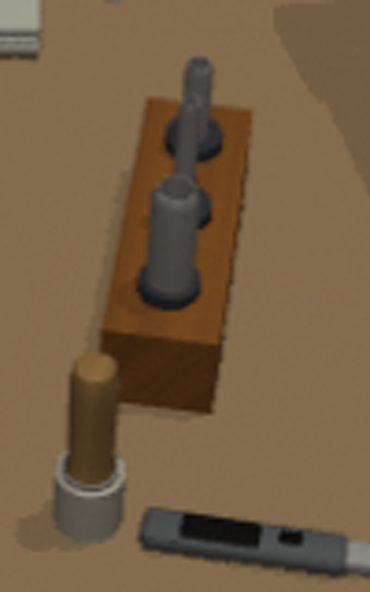

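View pics/ct2.png

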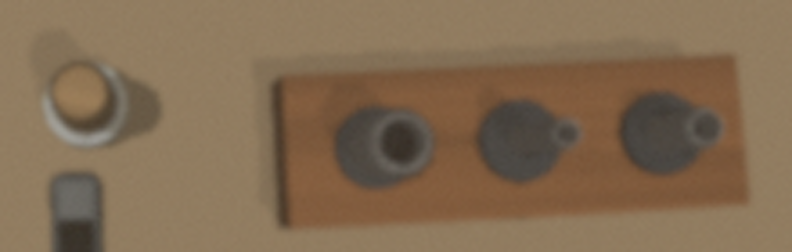

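```bash
cat > m.py <<'E'
from h import *
def ring(n,box):
    p,d,W=cloud(f"pics/{n}0.npz")
    u0,v0,u1,v1=box
    P=p[v0:v1,u0:u1].astype(int);w=W[v0:v1,u0:u1]
    m=(abs(P[...,0]-P[...,2])<35)&(P[...,0]>85)&(w[...,2]>.13)
    m=cv2.erode(m.astype(np.uint8),np.ones((2,2)))>0
    return w[m]
R=[ring("top",(105,195,150,242)),ring("side",(240,342,280,385))]
for X in R+[np.vstack(R)]:
    X=X[np.isfinite(X).all(1)]
    for k in range(6):
        c=X.mean(0);U,S,V=np.linalg.svd(X-c);nv=V[2]*np.sign(V[2][2]);r=(X-c)@nv
        X=X[abs(r)<max(.002,2*r.std())] if k<5 else X
    a=V[0];b=V[1];q=np.c_[(X-c)@a,(X-c)@b]
    # min enclosing circle robust
    (cx,cy),rad=cv2.minEnclosingCircle(q.astype(np.float32))
    print(len(X),"c",(c+cx*a+cy*b).round(4),"mean",c.round(4),"rad",rad,"n",nv.round(3),"tilt",np.degrees(np.arccos(nv[2])).round(1),"az",np.degrees(np.arctan2(nv[1],nv[0])).round(1),r.std())
E
python3 m.py
python3 - <<'E'
from h import *
from scipy.optimize import least_squares
# drills: tube points in side + top
pt,dt,Wt=cloud("pics/top0.npz");ps,ds,Ws=cloud("pics/side0.npz")
A=np.vstack([Wt.reshape(-1,3),Ws.reshape(-1,3)]);A=A[np.isfinite(A).all(1)]
def cyl(cx,cy,R,z0,z1,r,nm):
    X=A[(np.hypot(A[:,0]-cx,A[:,1]-cy)<R)&(A[:,2]>z0)&(A[:,2]<z1)]
    f=least_squares(lambda c:np.hypot(X[:,0]-c[0],X[:,1]-c[1])-r,[cx,cy],loss='soft_l1',f_scale=.001)
    print(nm,len(X),f.x.round(4),"z",X[:,2].max().round(4),np.median(abs(f.fun)).round(4))
cyl(.47,-.148,.026,.08,.14,.015,"wide");cyl(.47,-.215,.02,.078,.13,.0095,"mid");cyl(.475,-.285,.02,.08,.155,.007,"slim")
cyl(.485,-.005,.03,.05,.125,.0145,"handle");cyl(.485,-.005,.03,.005,.043,.021,"head")
X=A[(A[:,2]>.059)&(A[:,2]<.068)&(abs(A[:,0]-.47)<.06)&(A[:,1]<-.05)&(A[:,1]>-.36)]
print("stand",cv2.minAreaRect(X[:,:2].astype(np.float32)), X[:,2].mean())
X=A[(A[:,2]>.04)&(A[:,2]<.048)&(abs(A[:,0]-.68)<.2)&(abs(A[:,1]-.23)<.2)]
print("base",len(X),cv2.minAreaRect(X[:,:2].astype(np.float32)))
for nm,x0,x1,y0,y1 in [("knife",.25,.47,-.06,.06),("brush",.65,.86,-.15,.0)]:
    X=A[(A[:,2]>.007)&(A[:,2]<.03)&(A[:,0]>x0)&(A[:,0]<x1)&(A[:,1]>y0)&(A[:,1]<y1)];print(nm,cv2.minAreaRect(X[:,:2].astype(np.float32)))
E
```

```text
486 c [0.612  0.2741 0.1688] mean [0.6128 0.2737 0.1695] rad 0.026950029656291008 n [-0.531  0.28   0.799] tilt 36.9 az 152.2 0.0008737315930301015
415 c [0.6142 0.2774 0.1672] mean [0.614  0.2777 0.167 ] rad 0.02602708525955677 n [-0.524  0.28   0.804] tilt 36.5 az 151.9 0.0013328526734586248
876 c [0.6141 0.2756 0.169 ] mean [0.6131 0.2755 0.1684] rad 0.027904124930500984 n [-0.529  0.289  0.797] tilt 37.1 az 151.4 0.0011666023107449461
wide 478 [ 0.4713 -0.1493] z 0.14 0.0017
mid 128 [ 0.4739 -0.2223] z 0.1297 0.0007
slim 318 [ 0.4748 -0.2876] z 0.1376 0.0012
handle 386 [ 0.4957 -0.0102] z 0.125 0.0008
head 289 [ 0.4945 -0.0099] z 0.043 0.0021
stand ((0.4735446274280548, -0.21914342045783997), (0.07776397466659546, 0.23444613814353943), 1.573040246963501) 0.06394378208366727
base 5049 ((0.6714993119239807, 0.24663306772708893), (0.17356158792972565, 0.20790089666843414), 61.46553421020508)
knife ((0.38231220841407776, -0.0028498470783233643), (0.16421374678611755, 0.029657622799277306), 1.9441267251968384)
brush ((0.7708237171173096, -0.07487532496452332), (0.05508189648389816, 0.17133060097694397), 71.25617980957031)
```

```bash
cat >> h.py <<'E'
from scipy.spatial.transform import Rotation as Ro
def to(target,yaw=None):
    """shift in tool axes (and spin, deg, to bring tool x to az yaw)"""
    from plant import read_state
    s=read_state();R=Ro.from_quat(s['ee_rot']).as_matrix()
    sh=R.T@(np.array(target)-s['tool_pos'])
    az=np.degrees(np.arctan2(R[1,0],R[0,0]))
    print("t",s['t'],"pos",s['tool_pos'].round(4),"az",az.round(2),"zax",R[:,2].round(3),"F",s['force'].round(1),"w",round(s['gripper_width'],3))
    print("shift",sh.round(4),"spin",None if yaw is None else round((az-yaw+180)%360-180,2))
C=np.array([.6132,.2758,.168]);n=np.array([-.526,.284,.802]);n/=np.linalg.norm(n)
E
python3 -c "
from h import *
import plant;print([k for k in dir(plant) if k[0]!='_'])
to([.4713,-.1493,.246],-28.5)"
```

```text
['PlanningError', 'camera', 'get_calibration', 'job_done', 'read_state', 'tips_ahead']
t 0.15 pos [ 0.2522 -0.5987  0.2467] az 22.85 zax [-0.001  0.001 -1.   ] F [ 0.3 -0.4  0.1] w 1.001
shift [ 0.3764 -0.329   0.0012] spin 51.35
```

Emit:
move_arm(
  moves=[
    [[0.047,-0.041,0],10,-1],
    [[0.094,-0.082,0],20,-1],
    [[0.141,-0.123,0],30,-1],
    [[0.188,-0.164,0],40,-1],
    [[0.235,-0.206,0],51.3,-1],
    [[0.282,-0.247,0],51.3,-0.5],
    [[0.33,-0.288,0],51.3,-0.3],
    [[0.376,-0.329,0],51.3,-0.3],
  ],
  newtons=6,
)

```text
t: 1.15
tool_pos: [0.4686, -0.1541, 0.2475]
ee_rot: [0.969, -0.246, 0.0, 0.0]
force: [0.8, -1.0, -0.6]
gripper_width: 0.737
```

```bash
python3 -c "
from h import *
import plant;print(plant.tips_ahead)
p,d,W=snap('wrist','w1')
to([.4713,-.1493,.124],-28.5)"
```

```text
0.025
t 1.2 pos [ 0.4724 -0.1439  0.2479] az -27.77 zax [ 0.003  0.005 -1.   ] F [ 2.2  8.1 -0.2] w 0.712
shift [0.0015 0.006  0.1238] spin 0.73
```

View pics/w1.png

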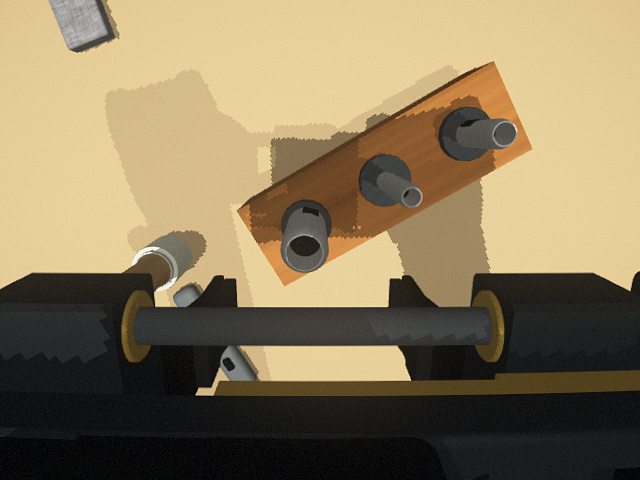

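The wrist view shows the wide drill's open end at (305,250), at the left end of the stand. The arm was still settling, so I'll settle it and refine.

Emit:
move_arm(
  moves=[
    [[0,0,0],0,-0.3],
    [[0,0,0],0,-0.3],
  ],
)

```text
t: 1.45
tool_pos: [0.4675, -0.1574, 0.2473]
ee_rot: [0.969, -0.247, -0.0, 0.0]
force: [-0.7, -0.5, 0.2]
gripper_width: 0.652
```

```bash
python3 - <<'E'
from h import *
from scipy.optimize import least_squares
from plant import read_state
p,d,W=snap('wrist','w2')
A=W.reshape(-1,3);A=A[np.isfinite(A).all(1)]
for c,r,z0,z1 in [((.471,-.149),.015,.08,.142),((.471,-.149),.02,.064,.073)]:
    X=A[(np.hypot(A[:,0]-c[0],A[:,1]-c[1])<.027)&(A[:,2]>z0)&(A[:,2]<z1)]
    f=least_squares(lambda c:np.hypot(X[:,0]-c[0],X[:,1]-c[1])-r,c,loss='soft_l1',f_scale=.001)
    print(len(X),f.x.round(4),np.median(abs(f.fun)))
X=A[(np.hypot(A[:,0]-.471,A[:,1]+.149)<.03)&(A[:,2]>.144)&(A[:,2]<.156)]
print("rim",len(X),X.mean(0),(X.max(0)+X.min(0))/2,np.ptp(X,axis=0))
to([.4713,-.1493,.132],-28.5)
E
```

```text
1687 [ 0.4721 -0.1535] 0.0030014059912876617
460 [ 0.4691 -0.1484] 0.0016017604080979589
rim 535 [ 0.47207813 -0.15057867  0.14629987] [ 0.47083562 -0.14989532  0.14648247] [0.02660906 0.0268227  0.00495456]
t 1.5 pos [ 0.4674 -0.1577  0.2473] az -28.62 zax [-0.001 -0.    -1.   ] F [ 0.4 -0.   0.5] w 0.653
shift [-0.0006 -0.0093  0.1153] spin -0.12
```

Emit:
move_arm(
  moves=[
    [[-0.001,-0.009,0.03],0,-0.3],
    [[-0.001,-0.009,0.08],0,-0.3],
    [[-0.001,-0.009,0.115],0,-0.3],
    [[-0.001,-0.009,0.115],0,-0.3],
    [[-0.001,-0.009,0.115],0,0.5],
    [[-0.001,-0.009,0.115],0,0.5],
    [[-0.001,-0.009,0.115],0,0.5],
  ],
  newtons=10,
)

```text
t: 2.38
tool_pos: [0.4724, -0.148, 0.1339]
ee_rot: [0.969, -0.246, 0.001, 0.0]
force: [0.8, 0.2, 0.1]
gripper_width: 0.393
```

```bash
python3 -c "
from h import *
to([.471,-.1497,.172],-28.5)"
```

```text
t 2.375 pos [ 0.4724 -0.148   0.1339] az -28.46 zax [ 0.002 -0.001 -1.   ] F [0.8 0.2 0.1] w 0.393
shift [-0.0003  0.0022 -0.0381] spin 0.04
```

Emit:
move_arm(
  moves=[
    [[0,0,0],0,0.5],
    [[0,0,0],0,0.5],
    [[0,0,-0.015],0,0.5],
    [[0,0,-0.03],0,0.5],
    [[0,0,-0.038],0,0.5],
    [[0,0,-0.038],0,0.5],
  ],
)

```text
t: 3.12
tool_pos: [0.472, -0.1475, 0.1713]
ee_rot: [0.969, -0.246, 0.001, 0.0]
force: [-0.2, -0.1, -4.6]
gripper_width: 0.343
```

```bash
python3 -c "
from h import *
to([.471,-.1497,.172],-28.5)
p,d,W=snap('side','s1');crop(p,300,150,440,290,4,'s1c')"
```

```text
t 3.125 pos [ 0.472  -0.1475  0.1713] az -28.44 zax [ 0.001 -0.001 -1.   ] F [-0.2 -0.1 -4.6] w 0.343
shift [ 0.0001  0.0024 -0.0007] spin 0.06
```

View pics/s1c.png

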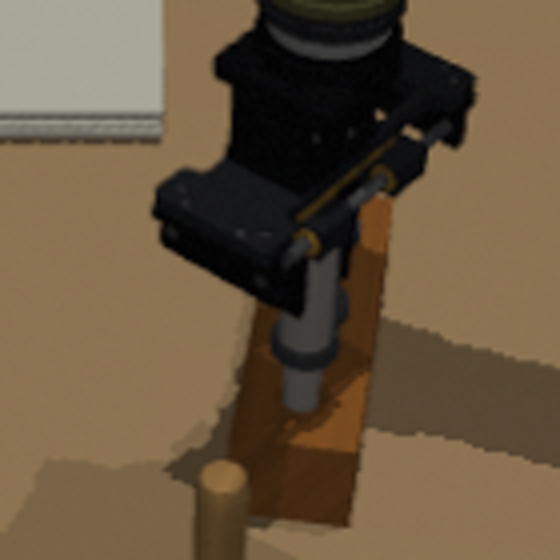

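Emit:
move_arm(
  moves=[
    [[-0.011,0,0],0,0.5],
    [[-0.022,0,-0.001],0,0.5],
    [[-0.031,0,0.001],0,0.5],
    [[-0.04,0,0.002],0,0.5],
    [[-0.049,0,0.005],0,0.5],
    [[-0.057,0,0.008],0,0.5],
    [[-0.063,0,0.011],0,0.5],
    [[-0.068,0,0.014],0,0.5],
  ],
)

```text
t: 4.18
tool_pos: [0.4115, -0.115, 0.1564]
ee_rot: [0.969, -0.246, 0.0, 0.0]
force: [-0.3, -1.8, -2.3]
gripper_width: 0.344
```

```bash
python3 -c "
from h import *
to([.471,-.1497,.172],-28.5)
p,d,W=snap('side','s2');crop(p,300,150,440,290,4,'s2c')"
```

```text
t 4.175 pos [ 0.4115 -0.115   0.1564] az -28.45 zax [ 0. -0. -1.] F [-0.3 -1.8 -2.3] w 0.344
shift [ 0.0688  0.0022 -0.0156] spin 0.05
```

View pics/s2c.png

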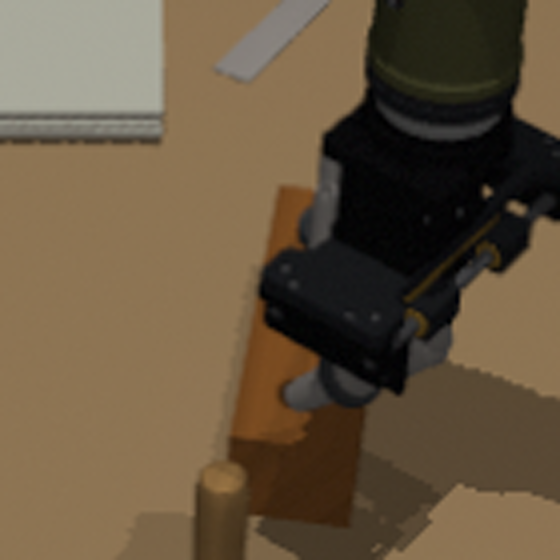

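The side crop shows the drill leaning in the jaws, shank tip at about (290,395) in the hole. I'll clamp firmly and lift out.

Emit:
move_arm(
  moves=[
    [[0,0,0],0,0.5],
    [[0,0,0],0,0.5],
    [[-0.006,0,-0.02],0,0.5],
    [[-0.01,0,-0.06],0,0.5],
    [[-0.01,0,-0.11],0,0.5],
    [[-0.01,0,-0.15],0,0.5],
    [[-0.01,0,-0.15],0,0.5],
  ],
  newtons=40,
)

```text
t: 5.1
tool_pos: [0.4046, -0.1105, 0.3093]
ee_rot: [0.969, -0.246, 0.003, 0.0]
force: [0.2, 0.5, -4.5]
gripper_width: 0.333
```

```bash
python3 -c "
from h import *
to([.471,-.1497,.172],-28.5)
p,d,W=snap('side','s3');crop(p,300,70,500,270,3,'s3c')
p,d,W=snap('top','t3');crop(p,280,200,480,400,3,'t3c')"
```

```text
t 5.1 pos [ 0.4046 -0.1105  0.3093] az -28.43 zax [ 0.005 -0.002 -1.   ] F [ 0.2  0.5 -4.5] w 0.333
shift [0.0763 0.003  0.1377] spin 0.07
```

View pics/s3c.png

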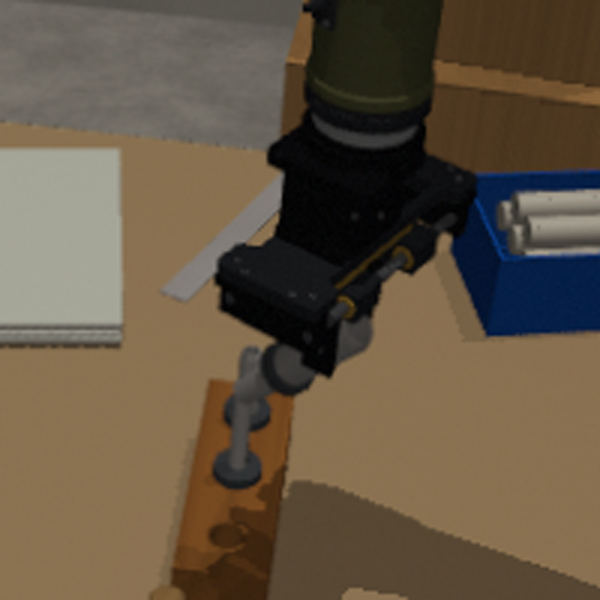

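View pics/t3c.png

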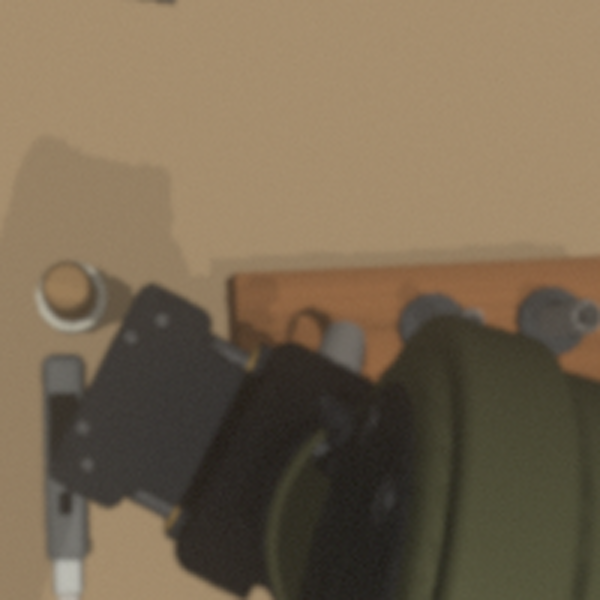

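```bash
cat >> h.py <<'E'
def fitdrill(P0,tags,th0=37.,g0=.064,yaw=151.5,lo=-.048,hi=-.004,show=True):
    """fit shank cone: grip point P0 (pivot); returns tilt,az, grip coordinate g, lateral offset"""
    from scipy.optimize import least_squares
    A=np.vstack([cloud(f"pics/{t}.npz")[2].reshape(-1,3) for t in tags]);A=A[np.isfinite(A).all(1)]
    def parts(q):
        th,az=np.radians(q[0]),np.radians(q[1])
        a=np.array([np.sin(th)*np.cos(az),np.sin(th)*np.sin(az),np.cos(th)])
        O=P0+np.array([q[2],q[3],q[4]])-a*g0
        return a,O
    def res(q,X):
        a,O=parts(q);z=(X-O)@a;r=np.linalg.norm(X-O-np.outer(z,a),axis=1)
        rs=np.where(z<0,.0125+.08*z,.02)
        # signed distance to union of collar cyl and cone
        dc=np.maximum(r-.02,abs(z-.005)-.005); ds=np.maximum(r-(.0125+.08*z),np.maximum(z-0,-.05-z))
        dt=np.maximum(r-.015,np.maximum(.01-z,z-.085))
        return np.minimum(np.minimum(dc,ds),dt)
    q=np.array([th0,yaw,0,0,0.])
    a,O=parts(q)
    for k in range(4):
        a,O=parts(q);X=A[np.linalg.norm(A-(O-.02*a),axis=1)<.06];z=(X-O)@a
        r=res(q,X);X=X[(abs(r)<(.012 if k<2 else .005))&(z<.012)&(z>-.06)[...]]
        if len(X)<20: print("few",len(X));return
        f=least_squares(lambda v:np.r_[res(v,X)*1000,(v[1]-yaw)/3,v[2:]*1000/4],q,loss='soft_l1');q=f.x
    a,O=parts(q)
    print("N",len(X),"tilt",q[0].round(2),"az",q[1].round(2),"off(mm)",(q[2:]*1000).round(1),"res",np.median(abs(res(q,X))).round(4),"O",O.round(4),"tip",(O-.05*a).round(4))
    return a,O
E
python3 - <<'E'
from h import *
P=np.array([.4046,-.1105,.3033])
for t in (['s3'],['s3','t3']): 
  for th in (30,37): fitdrill(P,t,th)
E
```

```text
N 212 tilt 39.9 az 153.23 off(mm) [ 0.3 -0.4 -3.7] res 0.0007 O [ 0.4416 -0.1294  0.2505] tip [ 0.4702 -0.1439  0.2121]
N 214 tilt 39.99 az 153.28 off(mm) [ 0.2 -0.4 -3.8] res 0.0007 O [ 0.4415 -0.1294  0.2505] tip [ 0.4702 -0.1438  0.2122]
N 376 tilt 37.23 az 147.22 off(mm) [ 1.9  4.  -3.2] res 0.0009 O [ 0.4391 -0.1275  0.2492] tip [ 0.4645 -0.1438  0.2093]
N 378 tilt 37.06 az 147.17 off(mm) [ 2.1  4.  -2.8] res 0.001 O [ 0.4391 -0.1274  0.2494] tip [ 0.4644 -0.1437  0.2095]
```

```bash
python3 -c "
from h import *
to([.5455,.3112,.3],-28.5)"
```

```text
t 5.2 pos [ 0.4025 -0.1101  0.3053] az -28.44 zax [-0.002  0.001 -1.   ] F [-0.3  0.1 -4.5] w 0.335
shift [-0.0749 -0.4386  0.0054] spin 0.06
```

Emit:
move_arm(
  moves=[
    [[-0.008,-0.05,0],0,0.5],
    [[-0.018,-0.105,0],0,0.5],
    [[-0.028,-0.165,0],0,0.5],
    [[-0.038,-0.225,0],0,0.5],
    [[-0.049,-0.285,0],0,0.5],
    [[-0.059,-0.345,0.002],0,0.5],
    [[-0.068,-0.4,0.005],0,0.5],
    [[-0.075,-0.438,0.005],0,0.5],
  ],
)

```text
t: 6.2
tool_pos: [0.5395, 0.291, 0.2968]
ee_rot: [0.969, -0.246, -0.006, 0.0]
force: [0.9, -0.6, -4.4]
gripper_width: 0.336
```

Emit:
move_arm(
  moves=[
    [[0,0,0],0,0.5],
    [[0,0,0],0,0.5],
    [[0,0,0],0,0.5],
  ],
)

```text
t: 6.58
tool_pos: [0.5407, 0.2875, 0.3005]
ee_rot: [0.969, -0.248, -0.003, -0.001]
force: [-0.3, -0.4, -4.6]
gripper_width: 0.336
```

```bash
python3 - <<'E'
from h import *
from plant import read_state
to([.5455,.3112,.2754],-28.5)
P=read_state()['tool_pos']-[0,0,.006]
p,d,W=snap('side','s4');crop(p,170,250,350,430,3.3,'s4c')
p,d,W=snap('top','t4');crop(p,50,130,250,330,3,'t4c')
p,d,W=snap('wrist','w4')
for t in (['s4'],['t4'],['w4'],['s4','t4']): fitdrill(P,t,38,.064)
E
```

```text
t 6.575 pos [0.5407 0.2875 0.3005] az -28.67 zax [-0.005  0.003 -1.   ] F [-0.3 -0.4 -4.6] w 0.336
shift [-0.007  -0.0231  0.0251] spin -0.17
N 29 tilt 39.02 az 151.6 off(mm) [ 0.3  0.8 -1.4] res 0.0005 O [0.5764 0.2692 0.2433] tip [0.6041 0.2542 0.2045]
N 526 tilt 39.44 az 149.8 off(mm) [-1.2  1.6 -2.6] res 0.0005 O [0.5746 0.2687 0.2425] tip [0.602  0.2527 0.2039]
N 4336 tilt 40.11 az 151.04 off(mm) [-2.4  1.2 -4.5] res 0.0003 O [0.5743 0.2688 0.2411] tip [0.6025 0.2532 0.2028]
N 556 tilt 39.36 az 149.76 off(mm) [-1.1  1.6 -2.5] res 0.0005 O [0.5746 0.2687 0.2425] tip [0.602  0.2527 0.2039]
```

View pics/s4c.png

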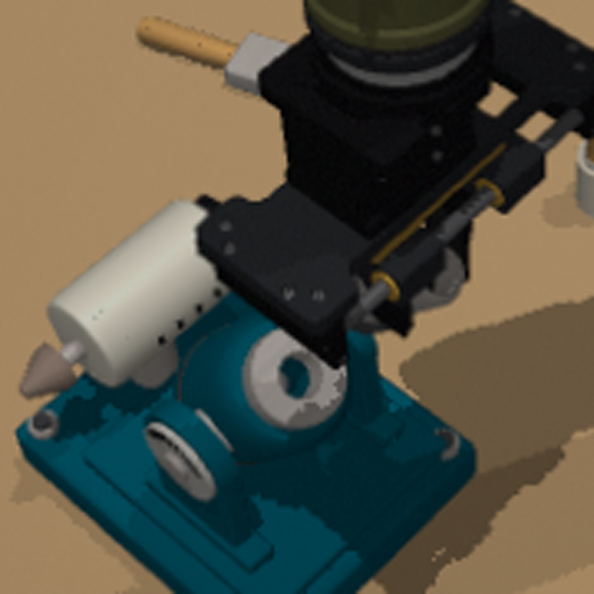

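View pics/t4c.png

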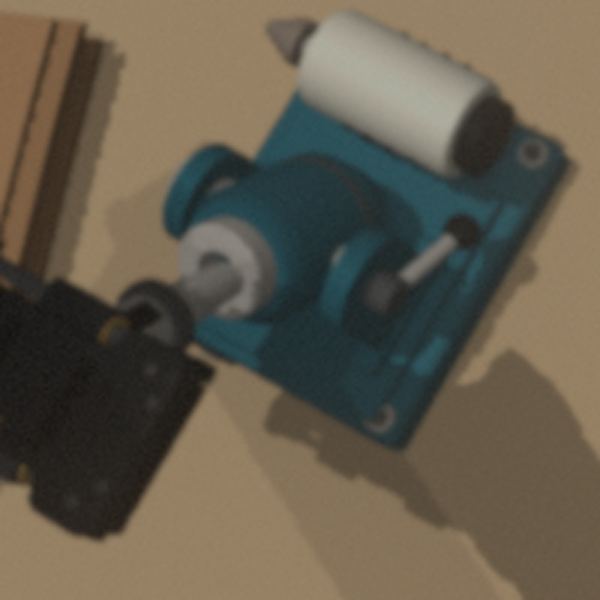

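View pics/w4.png

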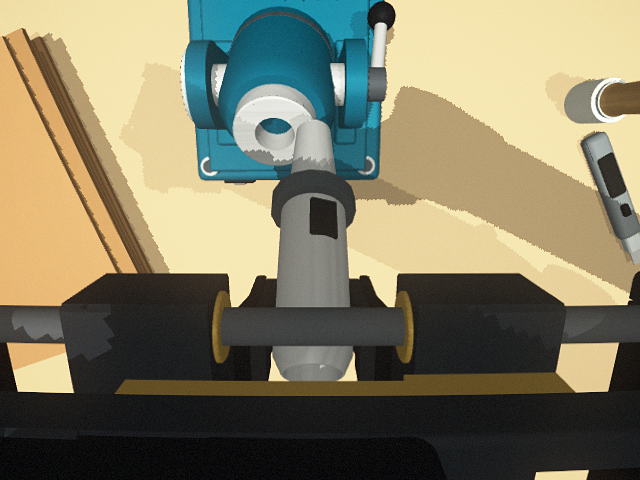

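```bash
cat >> h.py <<'E'
def fitnose(tag,C0=C,show=True):
    """fit mouth centre, ring plane with fixed ring geometry: points on face annulus 12..27"""
    p,d,W=cloud(f"pics/{tag}.npz")
    L=p.astype(int);m=(abs(L[...,0]-L[...,2])<60)&(L[...,0]>85)&np.isfinite(W).all(-1)&(np.linalg.norm(W-C0,axis=-1)<.034)&(abs((W-C0)@n)<.006)
    X=W[m]
    for k in range(6):
        c=X.mean(0);U,S,V=np.linalg.svd(X-c,full_matrices=False);nv=V[2]*np.sign(V[2][2]);r=(X-c)@nv
        if k<5:X=X[abs(r)<max(.0015,2*r.std())]
    return X,c,nv
E
python3 - <<'E'
from h import *
from scipy.optimize import least_squares
for t in ('w4','t4','s4','top0','side0'):
    X,c,nv=fitnose(t)
    a=np.cross(nv,[0,0,1.]);a/=np.linalg.norm(a);b=np.cross(nv,a)
    q=np.c_[(X-c)@a,(X-c)@b]
    def f(o):
        r=np.hypot(*(q-o).T); return np.maximum(0,r-.027)+np.maximum(0,.012-r)
    o=least_squares(f,[0,0],x_scale=.001,diff_step=1e-2).x
    o=min((((x,y),np.sum(f(np.array([x,y]))**2)) for x in np.arange(-.01,.01,.0005) for y in np.arange(-.01,.01,.0005)),key=lambda k:k[1])[0]
    print(t,len(X),"C",(c+o[0]*a+o[1]*b).round(4),"n",nv.round(3),"tilt",np.degrees(np.arccos(nv[2])).round(1),"az",np.degrees(np.arctan2(nv[1],nv[0])).round(1))
E
```

```text
w4 2929 C [0.6131 0.276  0.1672] n [-0.529  0.28   0.801] tilt 36.8 az 152.1
t4 355 C [0.6122 0.2755 0.1685] n [-0.532  0.275  0.801] tilt 36.8 az 152.7
s4 377 C [0.615  0.2778 0.1675] n [-0.524  0.298  0.798] tilt 37.1 az 150.4
top0 504 C [0.6126 0.2757 0.1686] n [-0.53   0.283  0.799] tilt 36.9 az 152.0
side0 484 C [0.6144 0.2767 0.1676] n [-0.522  0.281  0.806] tilt 36.3 az 151.7
```

```bash
python3 -c "
from h import *
to([.5471,.3125,.2713],-28.2)"
```

```text
t 6.725 pos [0.541  0.2877 0.3014] az -28.7 zax [-0.004  0.004 -1.   ] F [ 0.2  0.3 -3.6] w 0.335
shift [-0.0063 -0.0246  0.0301] spin -0.5
```

Emit:
move_arm(
  moves=[
    [[-0.003,-0.012,0.003],0,0.5],
    [[-0.006,-0.025,0.01],0,0.5],
    [[-0.006,-0.025,0.02],0,0.5],
    [[-0.006,-0.025,0.03],0,0.5],
    [[-0.006,-0.025,0.03],0,0.5],
    [[-0.006,-0.025,0.03],0,0.5],
  ],
)

```text
t: 7.48
tool_pos: [0.5472, 0.314, 0.2716]
ee_rot: [0.969, -0.247, -0.002, -0.001]
force: [0.8, -0.3, -2.9]
gripper_width: 0.335
```

```bash
python3 - <<'E'
from h import *
from plant import read_state
to([.5471,.3125,.2713],-28.2)
p,d,W=snap('wrist','w5')
P=read_state()['tool_pos']-[0,0,.006]
a,O=fitdrill(P,['w5'],39,.064)
X,c,nv=fitnose('w5')
aa=np.cross(nv,[0,0,1.]);aa/=np.linalg.norm(aa);b=np.cross(nv,aa);q=np.c_[(X-c)@aa,(X-c)@b]
print(c,nv,len(X))
Cn=np.array([.6131,.276,.1672])
tip=O-.05*a; n2=np.array([-.529,.281,.801]);e=tip-Cn
print("tip rel mouth: axial",(e@n2),"world lateral",(e-(e@n2)*n2).round(4))
E
```

```text
t 7.475 pos [0.5472 0.314  0.2716] az -28.57 zax [-0.004  0.004 -1.   ] F [ 0.8 -0.3 -2.9] w 0.335
shift [0.0007 0.0014 0.0003] spin -0.37
N 4352 tilt 40.16 az 151.23 off(mm) [-2.9  1.1 -5.4] res 0.0003 O [0.5805 0.2955 0.2115] tip [0.6088 0.2799 0.1732]
[0.61719334 0.27316665 0.17096473] [-0.51812686  0.28132869  0.80771203] 3963
tip rel mouth: axial 0.00824045760327089 world lateral [ 0.      0.0016 -0.0006]
```

View pics/w5.png

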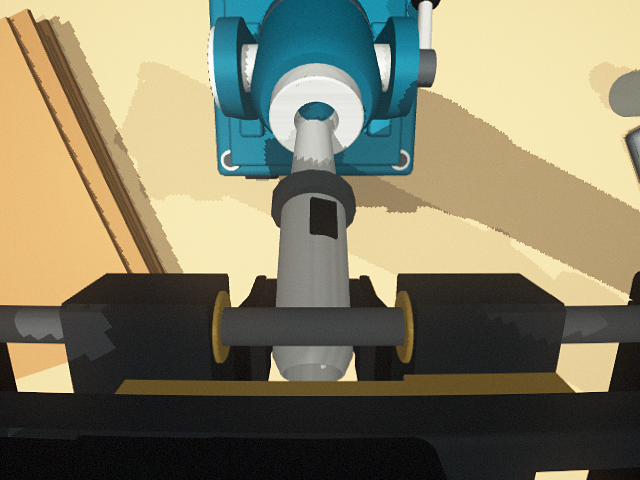

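Emit:
move_arm(
  moves=[
    [[0.003,0.0015,0.003],0,0.5],
    [[0.006,0.0015,0.006],0,0.5],
    [[0.009,0.0015,0.01],0,0.5],
    [[0.012,0.0015,0.013],0,0.5],
    [[0.0155,0.0015,0.016],0,0.5],
    [[0.0155,0.0015,0.016],0,0.5],
  ],
  newtons=15,
)

```text
t: 8.28
tool_pos: [0.5599, 0.3056, 0.2547]
ee_rot: [0.969, -0.247, -0.003, -0.001]
force: [-0.1, -0.3, -4.4]
gripper_width: 0.337
```

```bash
cat > ck.py <<'E'
import sys
from h import *
from plant import read_state
s=read_state()
print("t",s['t'],s['tool_pos'].round(4),"F",s['force'].round(1),"M",s['wrist_torque'].round(2),"w",s['gripper_width'].round(3))
p,d,W=snap('wrist',sys.argv[1])
P=s['tool_pos']-[0,0,.006]
a,O=fitdrill(P,[sys.argv[1]],float(sys.argv[2]) if len(sys.argv)>2 else 39,.064)
Cn=np.array([.6131,.276,.1672]);n2=np.array([-.529,.281,.801]);n2/=np.linalg.norm(n2)
for nm,q in (("tip",O-.05*a),("O",O),("grip",P)):
    e=q-Cn;l=e-(e@n2)*n2
    print(nm,"axial mm",(e@n2*1000).round(1),"lat: s-up",(l@np.array([.707,-.376,.599])*1000).round(1),"side",(l@np.array([-.47,-.883,0])*1000).round(1))
E
python3 ck.py w6
```

```text
Traceback (most recent call last):
  File "ck.py", line 5, in <module>
    print("t",s['t'],s['tool_pos'].round(4),"F",s['force'].round(1),"M",s['wrist_torque'].round(2),"w",s['gripper_width'].round(3))
                                                                                                       ^^^^^^^^^^^^^^^^^^^^^^^^
AttributeError: 'float' object has no attribute 'round'
```

```bash
sed -i "s/s\['gripper_width'\].round(3)/round(s['gripper_width'],3)/" ck.py; python3 ck.py w6
```

```text
t 8.275 [0.5599 0.3056 0.2547] F [-0.1 -0.3 -4.4] M [0.12 0.06 0.03] w 0.337
N 5624 tilt 61.6 az 153.79 off(mm) [-11.6   3.8 -26.3] res 0.0015 O [0.5988 0.2845 0.192 ] tip [0.6382 0.2651 0.1682]
tip axial mm -15.5 lat: s-up 22.5 side -2.2
O axial mm 29.9 lat: s-up 1.5 side -0.8
grip axial mm 101.7 lat: s-up 0.1 side -1.2
```

View pics/w6.png

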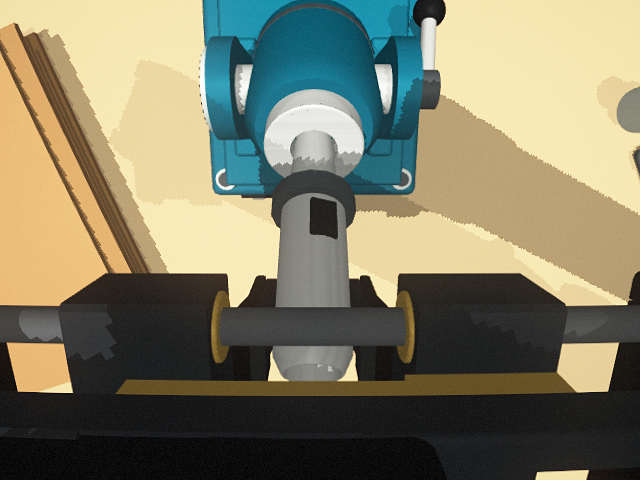

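The picture shows the shank entering the mouth at about (314,150), and the force is only the drill's weight. The fit was confused by nose points, so I'll restrict it to the collar and tube.

```bash
sed -i 's/(z<.012)&(z>-.06)\[...\]/(z<zhi)\&(z>zlo)/; s/lo=-.048,hi=-.004/zlo=-.06,zhi=.012/' h.py; sed -i "s/39,.064)/39,.064,zlo=-.008,zhi=.04)/; s/\[sys.argv\[1\]\],/[sys.argv[1]],/" ck.py
python3 - <<'E'
import re
s=open('h.py').read()
s=s.replace("X=A[np.linalg.norm(A-(O-.02*a),axis=1)<.06]","X=A[np.linalg.norm(A-(O+.5*(zlo+zhi)*a),axis=1)<.06]")
open('h.py','w').write(s)
E
python3 ck.py w7; python3 - <<'E'
from h import *
fitdrill(np.array([.5472,.314,.2656]),['w5'],39,.064,zlo=-.008,zhi=.04)
E
```

```text
t 8.325 [0.5598 0.3059 0.255 ] F [-0.5 -0.1 -2.7] M [0.12 0.11 0.02] w 0.339
N 5914 tilt 38.36 az 151.3 off(mm) [-1.8  0.5 -3.9] res 0.0003 O [0.5928 0.2873 0.195 ] tip [0.62   0.2724 0.1558]
tip axial mm -13.8 lat: s-up -0.6 side -0.1
O axial mm 36.2 lat: s-up -2.0 side -0.4
grip axial mm 102.1 lat: s-up 0.1 side -1.3
N 5940 tilt 38.46 az 151.32 off(mm) [-1.8  0.6 -3.8] res 0.0003 O [0.5803 0.2955 0.2117] tip [0.6076 0.2805 0.1725]
```

Emit:
move_arm(
  moves=[
    [[0.004,0,0.004],0,0.5],
    [[0.008,0,0.008],0,0.5],
    [[0.012,0,0.012],0,0.5],
    [[0.016,0,0.016],0,0.5],
    [[0.019,0,0.02],0,0.5],
    [[0.019,0,0.02],0,0.5],
  ],
  newtons=12,
)

```text
t: 9.12
tool_pos: [0.5765, 0.2964, 0.2345]
ee_rot: [0.969, -0.247, -0.003, -0.001]
force: [-0.6, -1.5, -4.9]
gripper_width: 0.338
```

```bash
python3 ck.py w8
```

```text
t 9.125 [0.5765 0.2964 0.2345] F [-0.6 -1.5 -4.9] M [-0.12  0.26 -0.01] w 0.338
N 7942 tilt 46.51 az 151.69 off(mm) [  0.7  -1.3 -15.7] res 0.0012 O [0.6181 0.2731 0.1687] tip [0.6501 0.2559 0.1343]
tip axial mm -51.6 lat: s-up 14.0 side 0.4
O axial mm -2.3 lat: s-up 5.5 side 0.2
grip axial mm 74.2 lat: s-up 3.1 side -0.9
```

View pics/w8.png

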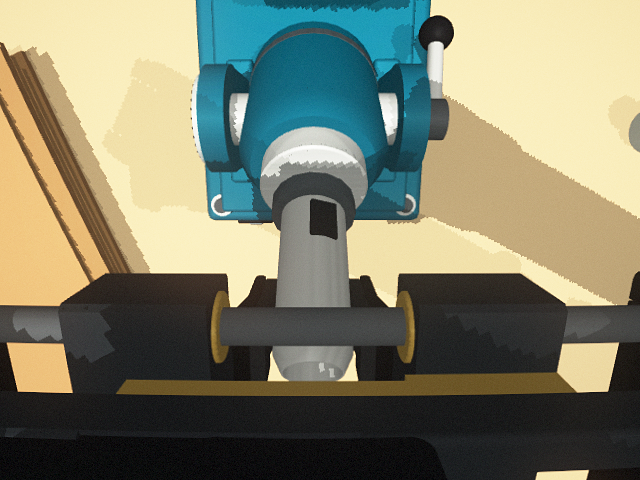

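The collar sits just above the nose ring at about (314,185), with only light contact force. Now I'll release.

Emit:
move_arm(
  moves=[
    [[0,0,0],0,0.2],
    [[0,0,0],0,0.1],
    [[0,0,0],0,0],
    [[0,0,0],0,-0.2],
    [[0,0,0],0,-0.4],
    [[0,0,0],0,-0.5],
  ],
)

```text
t: 9.93
tool_pos: [0.5763, 0.297, 0.2351]
ee_rot: [0.969, -0.246, -0.003, -0.001]
force: [1.0, -0.0, -0.3]
gripper_width: 0.714
```

```bash
sed -i 's/zlo=-.008/zlo=.002/' ck.py; python3 ck.py w9 37; python3 - <<'E'
from h import *
from plant import read_state
print(read_state()['tool_pos'],read_state()['gripper_width'])
E
```

```text
t 9.925 [0.5763 0.297  0.2351] F [ 1.  -0.  -0.3] M [ 0.11 -0.    0.01] w 0.714
N 5486 tilt 37.12 az 151.47 off(mm) [-1.8 -0.3 -6.2] res 0.0003 O [0.6085 0.2782 0.1719] tip [0.635  0.2638 0.1321]
tip axial mm -43.1 lat: s-up -1.0 side 0.5
O axial mm 6.9 lat: s-up -1.2 side 0.2
grip axial mm 75.0 lat: s-up 3.2 side -1.3
[0.57632363 0.29700867 0.23511197] 0.7257536621350261
```

View pics/w9.png

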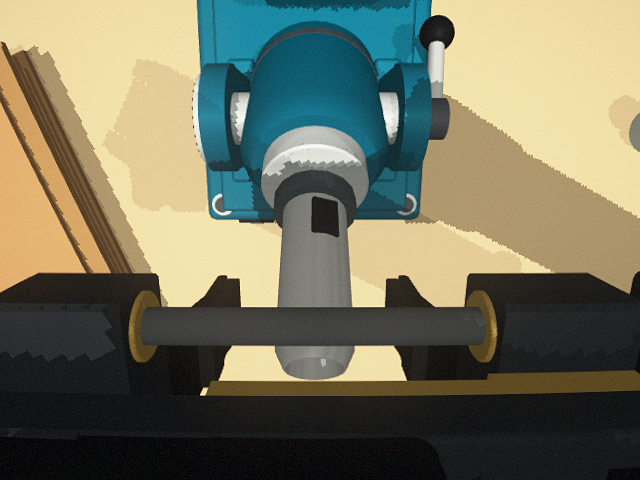

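The drill is released and hand-tight: collar about 6.9 mm off the nose, tilt 37.1°. Its open end is at about (315,368) between the open fingers. I'll rise and fetch the rammer.

```bash
python3 -c "
from h import *
to([.495,-.0100,.25],0)"
```

```text
t 9.975 pos [0.5763 0.297  0.2351] az -28.52 zax [-0.004  0.004 -1.   ] F [ 0.2 -0.1  0.1] w 0.726
shift [ 0.075   0.3086 -0.0157] spin -28.52
```

Emit:
move_arm(
  moves=[
    [[0,0,-0.03],0,-0.6],
    [[0,0,-0.07],0,-0.6],
    [[0,0,-0.1],0,-0.6],
  ],
)

```text
t: 10.35
tool_pos: [0.5769, 0.2968, 0.337]
ee_rot: [0.969, -0.246, -0.002, -0.002]
force: [0.8, 0.7, 0.1]
gripper_width: 0.795
```

```bash
python3 -c "
from h import *
to([.495,-.0100,.25],0)
p,d,W=snap('side','s10');crop(p,170,270,350,450,3.3,'s10c')"
```

```text
t 10.35 pos [0.5769 0.2968 0.337 ] az -28.52 zax [-0.003  0.005 -1.   ] F [0.8 0.7 0.1] w 0.795
shift [0.0749 0.3089 0.0858] spin -28.52
```

View pics/s10c.png

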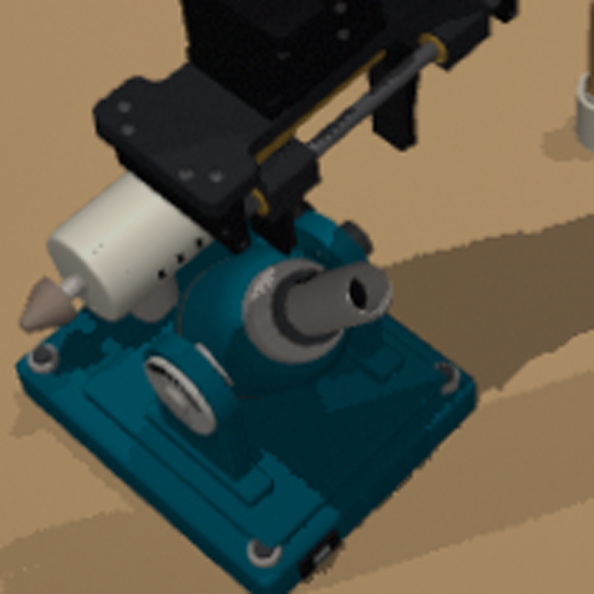

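The drill stands by itself in the socket, with its open end at crop pixel (358,292) and a small gap at the collar.

Emit:
move_arm(
  moves=[
    [[0.013,0.053,0],-5,-0.5],
    [[0.026,0.107,0],-10,-0.5],
    [[0.039,0.16,0.01],-15,-0.5],
    [[0.052,0.214,0.03],-20,-0.5],
    [[0.065,0.267,0.06],-25,-0.5],
    [[0.075,0.309,0.086],-28.5,-0.5],
    [[0.075,0.309,0.086],-28.5,-0.5],
    [[0.075,0.309,0.086],-28.5,-0.5],
  ],
)

```text
t: 11.4
tool_pos: [0.4951, -0.0095, 0.2487]
ee_rot: [1.0, -0.0, -0.002, -0.002]
force: [-0.3, 0.3, 0.4]
gripper_width: 0.752
```

```bash
python3 - <<'E'
from h import *
from plant import read_state
from scipy.optimize import least_squares
to([.495,-.01,.111],0)
p,d,W=snap('wrist','w11')
A=W.reshape(-1,3);A=A[np.isfinite(A).all(1)]
for r,z0,z1 in [(.0145,.06,.125),(.021,.006,.04)]:
    c=(.495,-.01)
    X=A[(np.hypot(A[:,0]-c[0],A[:,1]-c[1])<.03)&(A[:,2]>z0)&(A[:,2]<z1)]
    f=least_squares(lambda c:np.hypot(X[:,0]-c[0],X[:,1]-c[1])-r,c,loss='soft_l1',f_scale=.001);print(len(X),f.x.round(4),np.median(abs(f.fun)))
to([*f.x,.111],0)
E
```

```text
t 11.4 pos [ 0.4951 -0.0095  0.2487] az -0.01 zax [-0.003  0.005 -1.   ] F [-0.3  0.3  0.4] w 0.752
shift [0.0004 0.0012 0.1377] spin -0.01
604 [ 0.4949 -0.0099] 0.00022422625229481102
191 [ 0.4951 -0.0099] 5.662351550646261e-05
t 11.45 pos [ 0.4955 -0.0089  0.249 ] az 0.08 zax [-0.003  0.005 -1.   ] F [-0.1 -0.1 -0. ] w 0.743
shift [1.00e-04 1.70e-03 1.38e-01] spin 0.08
```

View pics/w11.png

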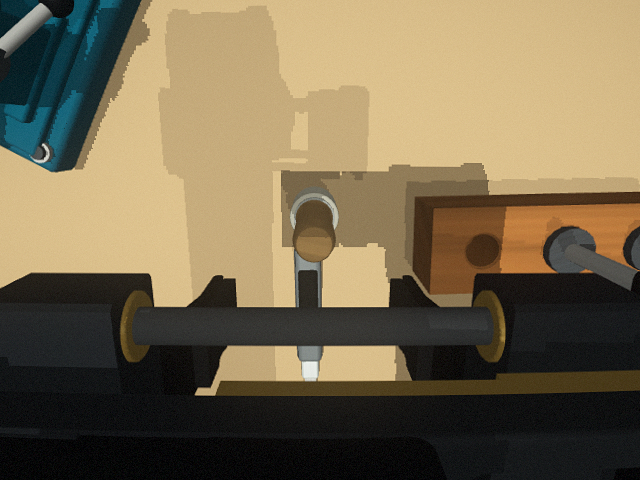

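The rammer handle's top is at (314,243), centred between the open jaws. Descending and gripping.

Emit:
move_arm(
  moves=[
    [[0,0.001,0.05],0,-0.5],
    [[0,0.001,0.1],0,-0.5],
    [[0,0.001,0.13],0,-0.5],
    [[0,0.001,0.138],0,-0.4],
    [[0,0.001,0.138],0,0.1],
    [[0,0.001,0.138],0,0.5],
    [[0,0.001,0.138],0,0.5],
    [[0,0.001,0.138],0,0.5],
  ],
  newtons=12,
)

```text
t: 12.45
tool_pos: [0.4947, -0.0108, 0.1111]
ee_rot: [1.0, -0.0, -0.001, -0.002]
force: [0.5, -0.1, 0.2]
gripper_width: 0.332
```

Emit:
move_arm(
  moves=[
    [[0,0,0],0,0.5],
    [[0,0,0],0,0.5],
    [[0,0,-0.02],0,0.5],
    [[0,0,-0.06],0,0.5],
    [[0,0,-0.08],0,0.5],
  ],
)

```text
t: 13.08
tool_pos: [0.4946, -0.0114, 0.1913]
ee_rot: [1.0, -0.0, -0.002, -0.002]
force: [0.7, 0.8, -2.8]
gripper_width: 0.332
```

```bash
python3 -c "
from h import *
to([.531,-.123,.146],0)"
```

```text
t 13.075 pos [ 0.4946 -0.0114  0.1913] az -0.03 zax [-0.004  0.004 -1.   ] F [ 0.7  0.8 -2.8] w 0.332
shift [0.0366 0.1118 0.0447] spin -0.03
```

Emit:
move_arm(
  moves=[
    [[0.02,0.05,0],0,0.5],
    [[0.042,0.1,0],0,0.5],
    [[0.042,0.112,0.01],0,0.5],
    [[0.042,0.112,0.03],0,0.5],
    [[0.042,0.112,0.045],0,0.5],
    [[0.042,0.112,0.045],0,0.5],
  ],
)

```text
t: 13.82
tool_pos: [0.5346, -0.122, 0.1426]
ee_rot: [1.0, 0.0, -0.004, -0.002]
force: [-0.2, -0.3, -1.9]
gripper_width: 0.329
```

```bash
python3 -c "
from h import *
to([.537,-.123,.146],0)
p,d,W=snap('side','s12');crop(p,300,150,440,290,4,'s12c')"
```

```text
t 13.825 pos [ 0.5346 -0.122   0.1426] az 0.04 zax [-0.009  0.005 -1.   ] F [-0.2 -0.3 -1.9] w 0.329
shift [ 0.0023  0.001  -0.0034] spin 0.04
```

View pics/s12c.png

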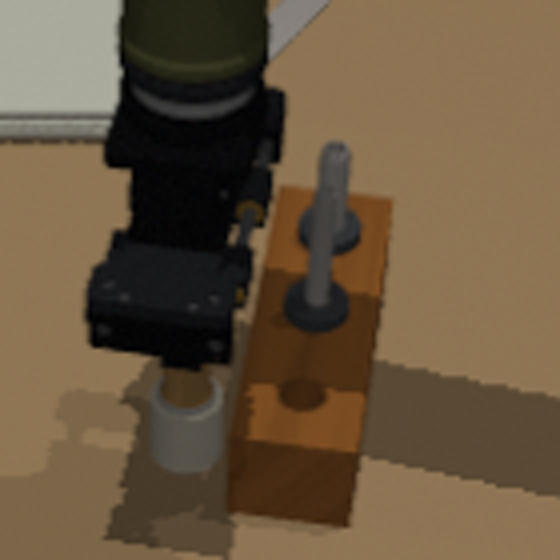

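Emit:
move_arm(
  moves=[
    [[-0.008,0,-0.004],0,0.5],
    [[-0.019,0,-0.006],0,0.5],
    [[-0.026,0,-0.006],0,0.5],
    [[-0.033,0,-0.006],0,0.5],
    [[-0.04,0,-0.005],0,0.5],
    [[-0.046,0,-0.004],0,0.5],
    [[-0.052,0,-0.002],0,0.5],
    [[-0.0555,0,-0.001],0,0.5],
  ],
)

```text
t: 14.88
tool_pos: [0.4798, -0.1233, 0.1455]
ee_rot: [1.0, -0.0, -0.003, -0.002]
force: [1.9, 1.0, -0.8]
gripper_width: 0.332
```

```bash
python3 -c "
from h import *
to([.537,-.123,.146],0)
p,d,W=snap('side','s13');crop(p,300,150,440,290,4,'s13c')"
```

```text
t 14.875 pos [ 0.4798 -0.1233  0.1455] az -0.04 zax [-0.006  0.004 -1.   ] F [ 1.9  1.  -0.8] w 0.332
shift [ 0.0572 -0.0003 -0.0008] spin -0.04
```

View pics/s13c.png

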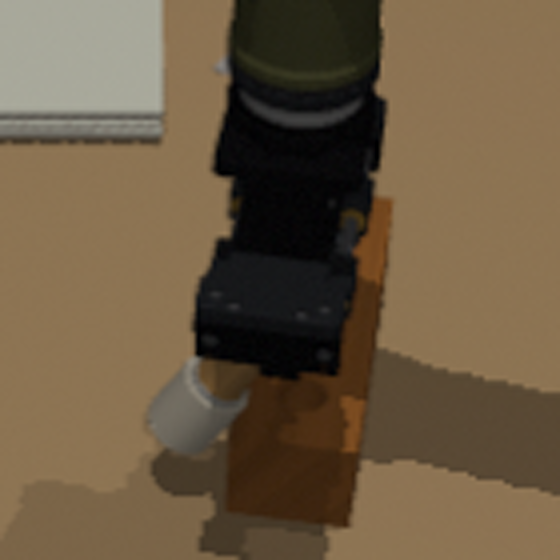

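The rammer leans about 35–40° in the jaws, with its head at crop (195,405). I'll clamp and lift.

Emit:
move_arm(
  moves=[
    [[0,0,0],0,0.5],
    [[0,0,0],0,0.5],
    [[0,0,-0.02],0,0.5],
    [[0,0,-0.07],0,0.5],
    [[0,0,-0.12],0,0.5],
    [[0,0,-0.17],0,0.5],
    [[0,0,-0.22],0,0.5],
    [[0,0,-0.22],0,0.5],
  ],
  newtons=50,
)

```text
t: 15.92
tool_pos: [0.4827, -0.1243, 0.3694]
ee_rot: [1.0, -0.0, 0.0, -0.001]
force: [-0.7, -0.9, -2.9]
gripper_width: 0.319
```

```bash
cat >> h.py <<'E'
def fitram(P0,tags,th0=37.,yaw=180.,g0=.105):
    from scipy.optimize import least_squares
    A=np.vstack([cloud(f"pics/{t}.npz")[2].reshape(-1,3) for t in tags]);A=A[np.isfinite(A).all(1)]
    def parts(q):
        th,az=np.radians(q[0]),np.radians(q[1])
        a=np.array([np.sin(th)*np.cos(az),np.sin(th)*np.sin(az),np.cos(th)])
        return a,P0+q[2:]-a*g0
    def res(q,X):
        a,O=parts(q);z=(X-O)@a;r=np.linalg.norm(X-O-np.outer(z,a),axis=1)
        return np.minimum(np.maximum(r-.021,abs(z-.0225)-.0225),np.maximum(r-.0145,np.maximum(.045-z,z-.135)))
    q=np.array([th0,yaw,0,0,0.])
    for k in range(5):
        a,O=parts(q);z=(A-O)@a;X=A[(z>-.005)&(z<.08)&(np.linalg.norm(A-O,axis=1)<.1)];r=res(q,X);X=X[abs(r)<(.012 if k<2 else .004)]
        q=least_squares(lambda v:np.r_[res(v,X)*1000,(v[1]-yaw)/3,v[2:]*1000/4],q,loss='soft_l1').x
    a,O=parts(q);print("ram N",len(X),"tilt",q[0].round(2),"az",q[1].round(2),"off",(q[2:]*1000).round(1),"res",np.median(abs(res(q,X))).round(4),"face",O.round(4))
    return a,O
E
python3 - <<'E'
from h import *
from plant import read_state
s=read_state();print(s['t'],s['tool_pos'],s['force'])
snap('wrist','w14')
a,O=fitram(s['tool_pos']-[0,0,.006],['w14']);print(O-s['tool_pos'])
E
```

```text
15.925 [ 0.48272227 -0.12427933  0.36940159] [-0.71488964 -0.8806568  -2.92035776]
ram N 8231 tilt 29.54 az 180.33 off [ 7.1 -0.1 -0.2] res 0.0003 face [ 0.5416 -0.1241  0.2718]
[ 0.05886974  0.00018454 -0.09759438]
```

View pics/w14.png

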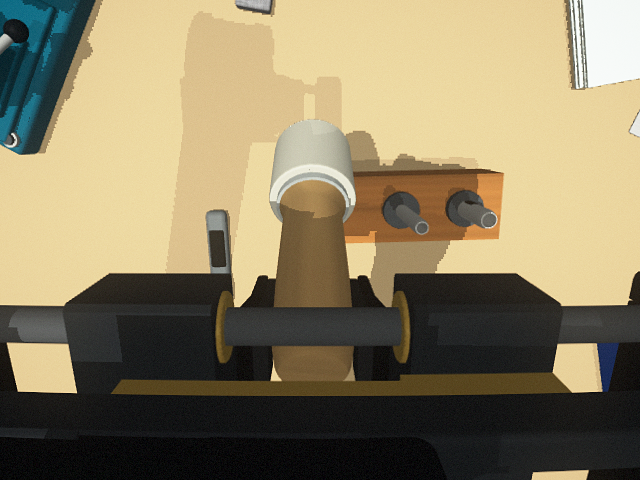

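The rammer is held leaning, head at (313,165) in the wrist view. I'll carry it to above the drill's end.

```bash
python3 -c "
from h import *
to([.501,.3365,.365],-28.5)"
```

```text
t 15.975 pos [ 0.4817 -0.1241  0.3665] az -0.03 zax [-0.004  0.003 -1.   ] F [-0.6  0.3 -3.4] w 0.318
shift [ 0.0191 -0.4606  0.003 ] spin 28.47
```

Emit:
move_arm(
  moves=[
    [[0.0,-0.05,0],4,0.5],
    [[0.0,-0.105,0],8,0.5],
    [[0.004,-0.165,0],12,0.5],
    [[0.008,-0.225,0],16,0.5],
    [[0.012,-0.285,0],20,0.5],
    [[0.015,-0.345,0],24,0.5],
    [[0.018,-0.41,0.001],28.5,0.5],
    [[0.019,-0.46,0.002],28.5,0.5],
  ],
)

```text
t: 16.98
tool_pos: [0.4973, 0.3139, 0.3601]
ee_rot: [0.97, -0.242, -0.01, -0.001]
force: [0.9, -1.5, -3.4]
gripper_width: 0.326
```

Emit:
move_arm(
  moves=[
    [[0,0,0],0,0.5],
    [[0,0,0],0,0.5],
    [[0,0,0],0,0.5],
  ],
)

```text
t: 17.35
tool_pos: [0.5026, 0.3044, 0.364]
ee_rot: [0.968, -0.249, -0.006, -0.001]
force: [-0.5, 0.2, -2.4]
gripper_width: 0.32
```

```bash
python3 - <<'E'
from h import *
from plant import read_state
s=read_state();print(s['t'],s['tool_pos'],s['force'])
snap('wrist','w15')
p,d,W=snap('top','t15');crop(p,50,130,250,330,3,'t15c')
a,O=fitram(s['tool_pos']-[0,0,.006],['w15'],32,151.5);
to([.501,.3365,.3533],-28.5)
E_=np.array([.5635,.3027,.2397]);nn=np.array([-.53,.288,.798])
e=O-E_;print("face rel end",e.round(4),"axial",e@nn)
E
```

```text
17.35 [0.50264055 0.30438344 0.36395773] [-0.53301288  0.19182954 -2.43275988]
ram N 8258 tilt 28.84 az 151.19 off [ 6.2 -3.6 -0.4] res 0.0003 face [0.5532 0.2764 0.2656]
t 17.45 pos [0.5027 0.3048 0.3645] az -28.82 zax [-0.01   0.006 -1.   ] F [ 0.9  0.1 -2.2] w 0.314
shift [-0.0166 -0.0269  0.0114] spin -0.32
face rel end [-0.0103 -0.0263  0.0259] axial 0.018572412869026413
```

View pics/w15.png

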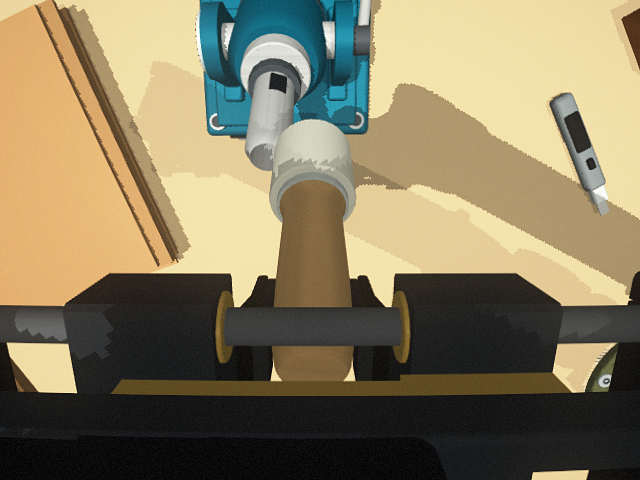

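View pics/t15c.png

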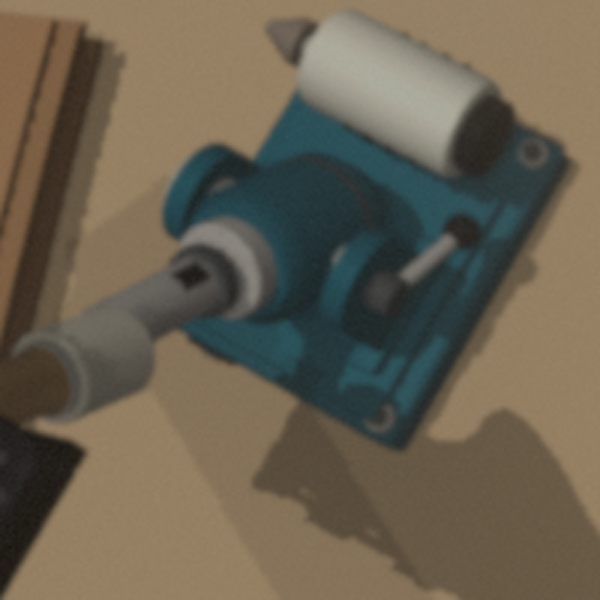

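Emit:
move_arm(
  moves=[
    [[-0.005,-0.014,0.002],0,0.5],
    [[-0.01,-0.028,0.006],0,0.5],
    [[-0.01,-0.028,0.012],0,0.5],
    [[-0.0095,-0.028,0.018],0,0.5],
    [[-0.0095,-0.028,0.018],0,0.5],
    [[-0.0095,-0.028,0.018],0,0.5],
  ],
)

```text
t: 18.2
tool_pos: [0.5069, 0.3358, 0.3466]
ee_rot: [0.969, -0.247, -0.006, -0.002]
force: [-0.3, -0.2, -3.0]
gripper_width: 0.323
```

```bash
cat > ck2.py <<'E'
import sys
from h import *
from plant import read_state
s=read_state();print("t",s['t'],s['tool_pos'].round(4),"F",s['force'].round(1),"axial F",(s['force']@np.array([-.53,.288,.798])).round(1))
p,d,W=snap('wrist',sys.argv[1])
a,O=fitram(s['tool_pos']-[0,0,.006],[sys.argv[1]],30,151.5);
E_=np.array([.5635,.3027,.2397]);nn=np.array([-.53,.288,.798])
e=O-E_;l=e-(e@nn)*nn
print("face rel end: axial",(e@nn).round(4),"up",(l@np.array([.707,-.376,.599])).round(4),"side",(l@np.array([-.47,-.883,0])).round(4))
E
python3 ck2.py w16
```

```text
t 18.2 [0.5069 0.3358 0.3466] F [-0.3 -0.2 -3. ] axial F -2.3
ram N 8251 tilt 28.85 az 151.44 off [ 6.2 -3.6 -0.4] res 0.0003 face [0.5575 0.308  0.2482]
face rel end: axial 0.0115 up -0.0011 side -0.0018
```

View pics/w16.png

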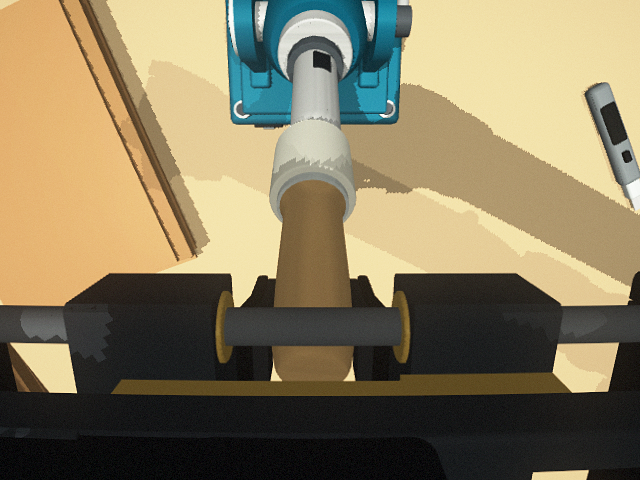

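The rammer head is centred over the drill's end, with the drill emerging at (318,115). I'll advance along the axis.

Emit:
move_arm(
  moves=[
    [[0.002,0.001,0.0025],0,0.5],
    [[0.004,0.0015,0.005],0,0.5],
    [[0.005,0.0015,0.007],0,0.5],
    [[0.006,0.0015,0.008],0,0.5],
  ],
)

```text
t: 18.75
tool_pos: [0.5107, 0.3329, 0.3386]
ee_rot: [0.969, -0.247, -0.006, -0.002]
force: [-1.8, 0.8, 1.3]
gripper_width: 0.318
```

Emit:
move_arm(
  moves=[
    [[0.001,0,0.0015],0,0.5],
    [[0.002,0,0.0025],0,0.5],
  ],
)

```text
t: 19.0
tool_pos: [0.5121, 0.3325, 0.3371]
ee_rot: [0.969, -0.246, -0.006, -0.003]
force: [-5.2, 1.2, 7.1]
gripper_width: 0.321
```

Emit:
move_arm(
  moves=[
    [[0.001,0,0.0015],0,0.5],
    [[0.002,0,0.0025],0,0.5],
  ],
)

```text
t: 19.25
tool_pos: [0.5129, 0.3326, 0.3363]
ee_rot: [0.969, -0.246, -0.006, -0.004]
force: [-8.6, 1.5, 12.8]
gripper_width: 0.318
```

Emit:
move_arm(
  moves=[
    [[0.001,0,0.0015],0,0.5],
    [[0.002,0,0.0025],0,0.5],
  ],
)

```text
t: 19.5
tool_pos: [0.5134, 0.3329, 0.3358]
ee_rot: [0.97, -0.245, -0.007, -0.005]
force: [-12.6, 2.6, 19.9]
gripper_width: 0.325
```

Emit:
move_arm(
  moves=[
    [[0.001,0,0.0015],0,0.5],
    [[0.002,0,0.0025],0,0.5],
  ],
)

```text
t: 19.75
tool_pos: [0.5139, 0.3333, 0.3352]
ee_rot: [0.97, -0.244, -0.007, -0.006]
force: [-17.4, 3.2, 26.0]
gripper_width: 0.32
```

```bash
python3 ck2.py w17;python3 - <<'E'
from h import *
p,d,W=snap('side','s17');crop(p,200,290,340,430,4,'s17c')
E
```

```text
t 19.75 [0.5139 0.3333 0.3352] F [-17.4   3.2  26. ] axial F 30.9
ram N 8446 tilt 29.41 az 151.46 off [ 6.2 -3.7 -0.1] res 0.0003 face [0.5653 0.305  0.2377]
face rel end: axial -0.0019 up -0.0008 side -0.0029
```

View pics/w17.png

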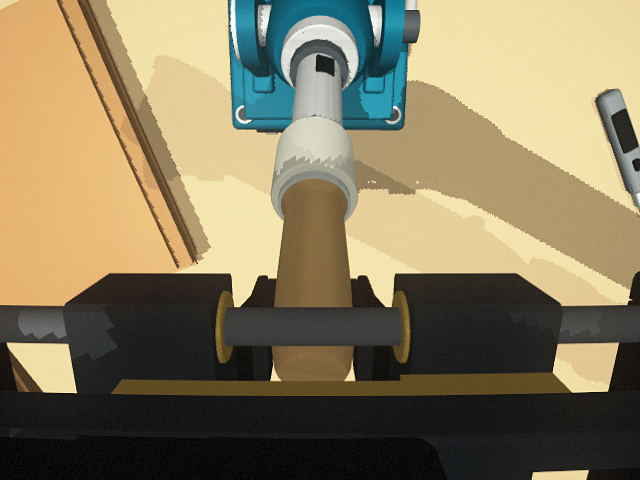

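View pics/s17c.png

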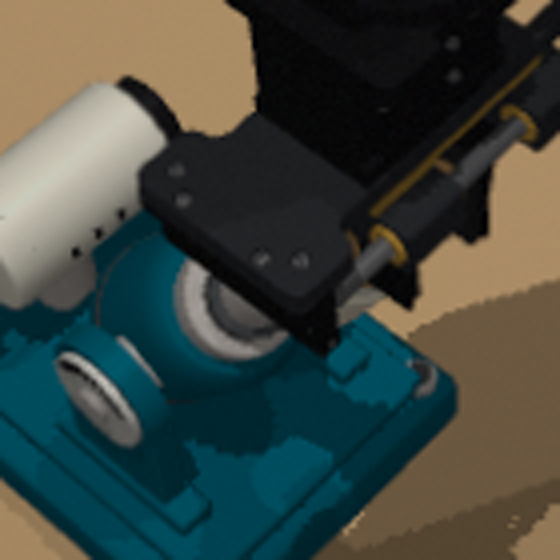

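Emit:
move_arm(
  moves=[
    [[-0.006,0,-0.008],0,0.5],
    [[-0.012,0,-0.017],0,0.5],
    [[-0.012,0,-0.017],0,0.5],
  ],
)

```text
t: 20.23
tool_pos: [0.5077, 0.3345, 0.3451]
ee_rot: [0.969, -0.247, -0.006, -0.002]
force: [1.1, 0.5, -4.1]
gripper_width: 0.324
```

```bash
cat > ckd.py <<'E'
import sys
from h import *
from scipy.optimize import least_squares
# fit of collar+tube along fixed-ish axis, plus nose plane, in the wrist frame picture
t=sys.argv[1]
p,d,W=snap('wrist',t)
C1=np.array([.6131,.276,.1672])
X,c,nv=fitnose(t,C1);n2=np.array([-.529,.281,.801]);n2/=np.linalg.norm(n2)
print("nose N",len(X),"plane along n",((c-C1)@n2*1000).round(2),"n",nv.round(3))
for gap in (.002,.006):
    O0=C1+gap*n2
    a,O=fitdrill(O0+.064*n2,[t],36.8,.064,152,zlo=.002,zhi=.07)
    print("gap mm vs C1",((O-C1)@n2*1000).round(2),"vs plane",((O-c)@nv*1000).round(2))
E
python3 ckd.py w18
python3 ck2.py w18b
python3 - <<'E'
from h import *
p,d,W=cloud('pics/w18.npz');crop(p,220,0,420,150,4,'w18c')
E
```

```text
nose N 1512 plane along n -0.02 n [-0.515  0.28   0.811]
N 3216 tilt 36.87 az 150.63 off(mm) [-0.9  1.3  0.4] res 0.0003 O [0.6108 0.277  0.1693] tip [0.6369 0.2623 0.1293]
gap mm vs C1 3.21 vs plane 3.04
N 3216 tilt 36.87 az 150.63 off(mm) [ 1.2  0.2 -2.8] res 0.0003 O [0.6108 0.277  0.1693] tip [0.6369 0.2623 0.1293]
gap mm vs C1 3.21 vs plane 3.04
t 20.275 [0.5077 0.3343 0.3446] F [-0.1 -0.6 -3.1] axial F -2.6
ram N 8282 tilt 28.99 az 151.19 off [ 6.2 -3.7 -0.3] res 0.0003 face [0.5585 0.3061 0.2464]
face rel end: axial 0.009 up -0.0007 side -0.0006
```

View pics/w18c.png

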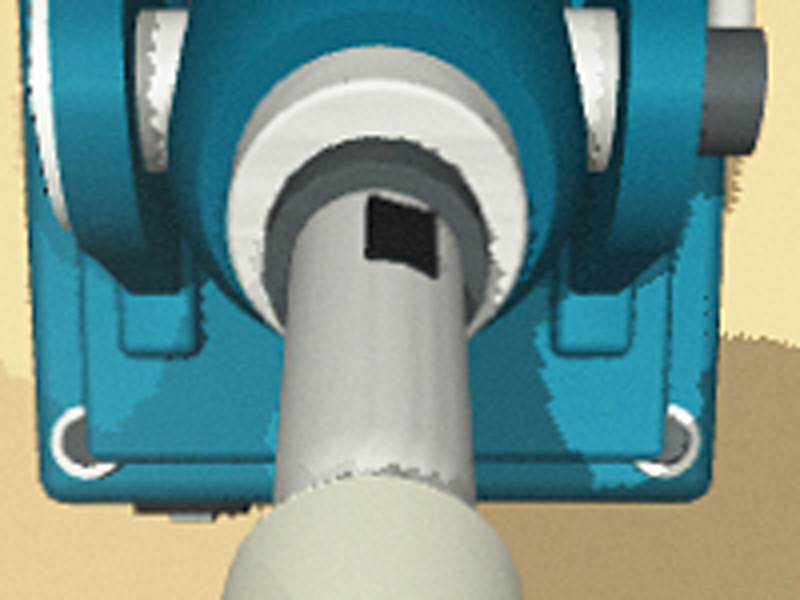

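The gap fell from about 6.9 to about 3 mm. I'll back off and give distinct taps.

Emit:
move_arm(
  moves=[
    [[0.005,0,0.007],0,0.5],
    [[0.01,0,0.013],0,0.5],
    [[0.014,0,0.018],0,0.5],
  ],
)

```text
t: 20.7
tool_pos: [0.5143, 0.3331, 0.3341]
ee_rot: [0.97, -0.244, -0.009, -0.006]
force: [-24.6, 5.2, 36.2]
gripper_width: 0.32
```

Emit:
move_arm(
  moves=[
    [[-0.012,0,-0.016],0,0.5],
    [[-0.012,0,-0.016],0,0.5],
  ],
)

```text
t: 20.95
tool_pos: [0.5095, 0.3339, 0.344]
ee_rot: [0.969, -0.246, -0.005, -0.002]
force: [0.3, 0.1, -2.7]
gripper_width: 0.32
```

```bash
python3 ckd.py w19; python3 ck2.py w19b
```

```text
nose N 1483 plane along n -0.01 n [-0.519  0.281  0.807]
N 3207 tilt 36.66 az 150.78 off(mm) [-0.3  0.8 -0.2] res 0.0003 O [0.6113 0.2767 0.1686] tip [0.6373 0.2621 0.1285]
gap mm vs C1 2.26 vs plane 2.14
N 3207 tilt 36.66 az 150.78 off(mm) [ 1.8 -0.3 -3.4] res 0.0003 O [0.6113 0.2767 0.1686] tip [0.6373 0.2621 0.1285]
gap mm vs C1 2.26 vs plane 2.14
t 21.0 [0.5097 0.3331 0.3428] F [ 0.5 -0.3 -3.4] axial F -3.1
ram N 8442 tilt 29.7 az 150.74 off [ 6.2 -3.8 -0.2] res 0.0003 face [0.5614 0.3039 0.2453]
face rel end: axial 0.006 up 0.0014 side -0.0
```

Still moving in with each tap (about 2.1 mm left). The rammer face is about 8° off square, so I'll let it pivot flat on the drill's end with a looser grip, then tap squarely.

Emit:
move_arm(
  moves=[
    [[0.003,0,0.004],0,0.5],
    [[0.0055,0,0.0073],0,0.5],
    [[0.0035,0,0.0095],0,0.5],
    [[0.0015,0,0.0115],0,0.5],
    [[-0.0005,0,0.0135],0,0.5],
    [[-0.0025,0,0.015],0,0.5],
    [[-0.0045,0,0.017],0,0.5],
    [[-0.005,0,0.0175],0,0.5],
  ],
  newtons=12,
)

```text
t: 22.05
tool_pos: [0.504, 0.3368, 0.3259]
ee_rot: [0.969, -0.246, -0.006, -0.002]
force: [-5.2, 1.0, 5.8]
gripper_width: 0.325
```

```bash
python3 ck2.py w20
```

```text
t 22.05 [0.504  0.3368 0.3259] F [-5.2  1.   5.8] axial F 7.6
ram N 7023 tilt 10.51 az 150.83 off [ 37.2 -21.2  20.1] res 0.0017 face [0.5579 0.3063 0.2368]
face rel end: axial 0.0017 up -0.007 side -0.0005
```

View pics/w20.png

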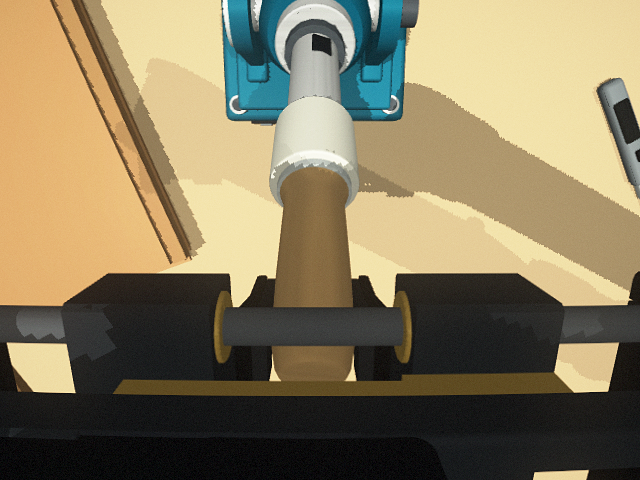

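```bash
sed -i "s/,30,151.5)/,float(sys.argv[2]),151.5)/" ck2.py; python3 - <<'E'
from h import *
for th in (34,38,42): fitram(np.array([.504,.3368,.3199]),['w20'],th,151.5)
E
```

```text
ram N 5494 tilt 48.62 az 150.57 off [ 19.7 -11.2  11.6] res 0.0015 face [0.5923 0.2868 0.2621]
ram N 9841 tilt 35.36 az 150.76 off [ 7.6 -4.6  1.1] res 0.0003 face [0.5647 0.3025 0.2354]
ram N 9841 tilt 35.36 az 150.76 off [ 7.6 -4.6  1.1] res 0.0003 face [0.5647 0.3025 0.2354]
```

Now nearly square (35.4° against 36.8°) and centred. I'll clamp, back off, and tap.

Emit:
move_arm(
  moves=[
    [[0,0,0],0,0.5],
    [[0,0,0],0,0.5],
    [[-0.004,0,-0.006],0,0.5],
    [[-0.004,0,-0.006],0,0.5],
    [[0.001,0,0.001],0,0.5],
    [[0.005,0,0.007],0,0.5],
    [[0.008,0,0.01],0,0.5],
  ],
  newtons=60,
)

```text
t: 22.98
tool_pos: [0.504, 0.3401, 0.3232]
ee_rot: [0.97, -0.242, -0.011, -0.007]
force: [-28.4, 7.8, 36.9]
gripper_width: 0.319
```

Emit:
move_arm(
  moves=[
    [[-0.008,0,-0.011],0,0.5],
    [[-0.014,0,-0.019],0,0.5],
    [[-0.014,0,-0.019],0,0.5],
  ],
)

```text
t: 23.35
tool_pos: [0.4999, 0.3385, 0.3345]
ee_rot: [0.969, -0.247, -0.006, -0.001]
force: [-0.2, -0.6, -3.5]
gripper_width: 0.32
```

```bash
python3 ckd.py w21; python3 ck2.py w21b 36
```

```text
nose N 1619 plane along n -0.06 n [-0.52   0.282  0.806]
N 3324 tilt 36.71 az 150.44 off(mm) [ 0.2  0.9 -0.6] res 0.0003 O [0.6117 0.2766 0.1682] tip [0.6377 0.2618 0.1281]
gap mm vs C1 1.68 vs plane 1.64
N 3324 tilt 36.71 az 150.44 off(mm) [ 2.3 -0.2 -3.8] res 0.0003 O [0.6117 0.2766 0.1682] tip [0.6377 0.2618 0.1281]
gap mm vs C1 1.68 vs plane 1.64
t 23.4 [0.4999 0.3382 0.334 ] F [-0.   0.5 -2.9] axial F -2.1
ram N 9977 tilt 35.95 az 149.65 off [ 7.6 -4.7  1.3] res 0.0003 face [0.5607 0.3023 0.2443]
face rel end: axial 0.0051 up 0.0009 side 0.0017
```

Emit:
move_arm(
  moves=[
    [[0.006,0,0.008],0,0.5],
    [[0.012,0,0.016],0,0.5],
    [[0.016,0,0.022],0,0.5],
    [[0.018,0,0.024],0,0.5],
  ],
)

```text
t: 23.95
tool_pos: [0.5049, 0.3409, 0.3221]
ee_rot: [0.971, -0.24, -0.013, -0.01]
force: [-36.8, 8.6, 48.5]
gripper_width: 0.317
```

Emit:
move_arm(
  moves=[
    [[-0.01,0,-0.013],0,0.5],
    [[-0.018,0,-0.025],0,0.5],
    [[-0.018,0,-0.025],0,0.5],
  ],
)

```text
t: 24.32
tool_pos: [0.5, 0.3386, 0.3357]
ee_rot: [0.969, -0.247, -0.005, -0.002]
force: [0.8, 0.3, -3.7]
gripper_width: 0.32
```

```bash
python3 ckd.py w22; python3 ck2.py w22b 36
python3 - <<'E'
from h import *
p,d,W=cloud('pics/w22.npz');crop(p,220,0,420,150,4,'w22c')
E
```

```text
nose N 1619 plane along n -0.02 n [-0.52   0.282  0.806]
N 3302 tilt 36.98 az 150.48 off(mm) [ 0.2  0.8 -1.3] res 0.0003 O [0.6119 0.2763 0.1676] tip [0.6381 0.2615 0.1276]
gap mm vs C1 1.02 vs plane 0.95
N 3302 tilt 36.98 az 150.48 off(mm) [ 2.4 -0.4 -4.6] res 0.0003 O [0.6119 0.2763 0.1676] tip [0.6381 0.2615 0.1276]
gap mm vs C1 1.02 vs plane 0.95
t 24.375 [0.5001 0.3381 0.3349] F [-0.5  0.5 -2.9] axial F -1.8
ram N 5785 tilt 50.89 az 149.72 off [ 18.6 -12.4  12.6] res 0.0015 face [0.5891 0.2847 0.2753]
face rel end: axial 0.0096 up 0.0462 side 0.004
```

View pics/w22c.png

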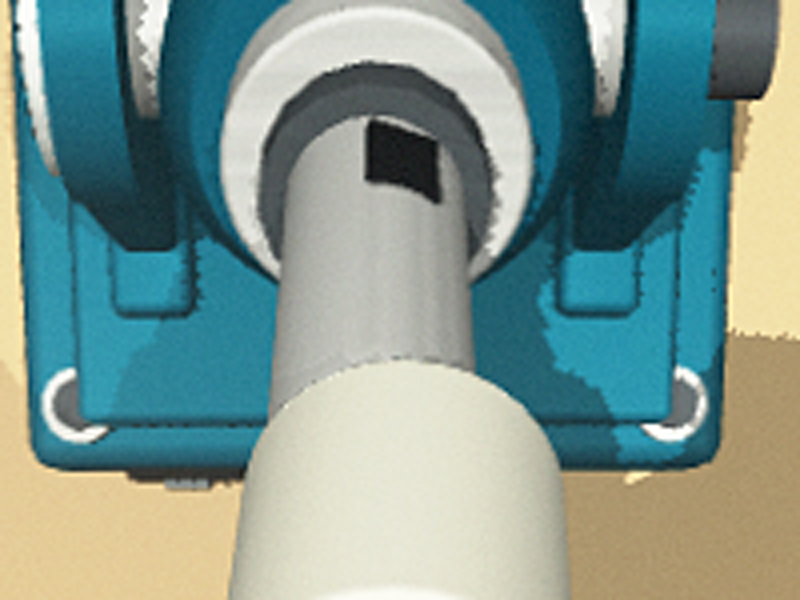

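Progress continues (about 1 mm left). I'll tap again and hold the pressure a little longer.

Emit:
move_arm(
  moves=[
    [[0.006,0,0.008],0,0.5],
    [[0.012,0,0.016],0,0.5],
    [[0.016,0,0.022],0,0.5],
    [[0.018,0,0.024],0,0.5],
    [[0.018,0,0.024],0,0.5],
    [[0.018,0,0.024],0,0.5],
    [[0.018,0,0.024],0,0.5],
  ],
)

```text
t: 25.3
tool_pos: [0.506, 0.3387, 0.323]
ee_rot: [0.97, -0.242, -0.012, -0.008]
force: [-33.1, 3.5, 44.8]
gripper_width: 0.319
```

Emit:
move_arm(
  moves=[
    [[-0.01,0,-0.013],0,0.5],
    [[-0.018,0,-0.025],0,0.5],
    [[-0.018,0,-0.025],0,0.5],
  ],
)

```text
t: 25.68
tool_pos: [0.4999, 0.3387, 0.3366]
ee_rot: [0.969, -0.247, -0.006, -0.002]
force: [-0.0, -0.3, -3.2]
gripper_width: 0.319
```

```bash
python3 ckd.py w23; python3 ck2.py w23b 38
```

```text
nose N 1598 plane along n -0.05 n [-0.522  0.28   0.806]
N 3278 tilt 37.02 az 150.59 off(mm) [ 0.1  0.7 -1.5] res 0.0003 O [0.6119 0.2763 0.1675] tip [0.6381 0.2616 0.1276]
gap mm vs C1 0.96 vs plane 0.92
N 3278 tilt 37.02 az 150.59 off(mm) [ 2.3 -0.4 -4.7] res 0.0003 O [0.6119 0.2763 0.1675] tip [0.6381 0.2616 0.1276]
gap mm vs C1 0.96 vs plane 0.92
t 25.725 [0.5    0.3382 0.3358] F [-0.3  0.1 -3.6] axial F -2.7
ram N 5851 tilt 51.7 az 148.8 off [ 18.6 -11.5  13.1] res 0.0015 face [0.5891 0.284  0.2778]
face rel end: axial 0.0115 up 0.048 side 0.0046
```

Emit:
move_arm(
  moves=[
    [[0.006,0,0.008],0,0.5],
    [[0.012,0,0.016],0,0.5],
    [[0.016,0,0.022],0,0.5],
    [[0.02,0,0.0265],0,0.5],
    [[0.022,0,0.0295],0,0.5],
  ],
)

```text
t: 26.4
tool_pos: [0.5073, 0.3401, 0.322]
ee_rot: [0.971, -0.24, -0.014, -0.011]
force: [-43.0, 7.4, 64.0]
gripper_width: 0.323
```

Emit:
move_arm(
  moves=[
    [[-0.01,0,-0.013],0,0.5],
    [[-0.022,0,-0.0295],0,0.5],
    [[-0.022,0,-0.0295],0,0.5],
  ],
)

```text
t: 26.78
tool_pos: [0.4998, 0.3391, 0.3371]
ee_rot: [0.969, -0.247, -0.005, -0.002]
force: [0.6, 0.2, -3.2]
gripper_width: 0.319
```

```bash
python3 ckd.py w24; python3 ck2.py w24b 37
python3 - <<'E'
from h import *
p,d,W=cloud('pics/w24.npz');crop(p,220,0,420,150,4,'w24c')
p,d,W=snap('top','t24');crop(p,80,150,200,270,5,'t24c')
E
```

```text
nose N 1603 plane along n -0.02 n [-0.521  0.282  0.805]
N 3240 tilt 36.99 az 150.68 off(mm) [ 0.3  0.6 -1.6] res 0.0003 O [0.612  0.2763 0.1673] tip [0.6383 0.2616 0.1274]
gap mm vs C1 0.73 vs plane 0.66
N 3241 tilt 36.99 az 150.68 off(mm) [ 2.4 -0.5 -4.8] res 0.0003 O [0.612  0.2763 0.1673] tip [0.6383 0.2616 0.1274]
gap mm vs C1 0.73 vs plane 0.66
t 26.825 [0.5    0.3383 0.336 ] F [-0.5 -0.8 -2.9] axial F -2.3
ram N 6059 tilt 52.48 az 145.53 off [19.2 -9.9 14. ] res 0.0015 face [0.5879 0.2812 0.28  ]
face rel end: axial 0.0131 up 0.0495 side 0.0076
```

View pics/t24c.png

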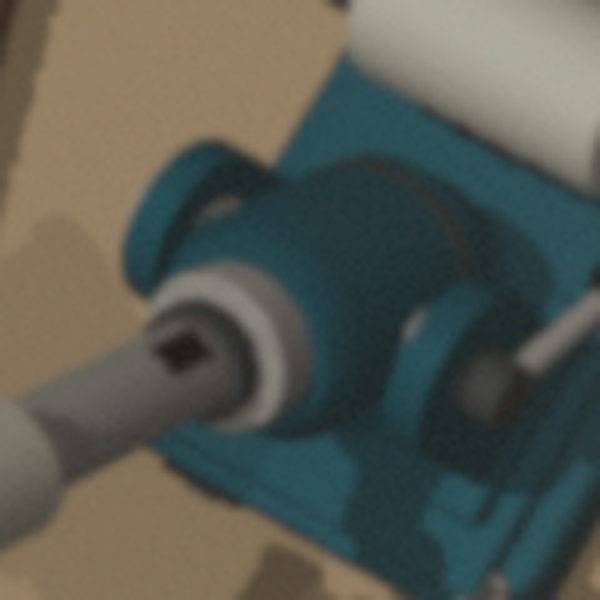

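View pics/w24b.png

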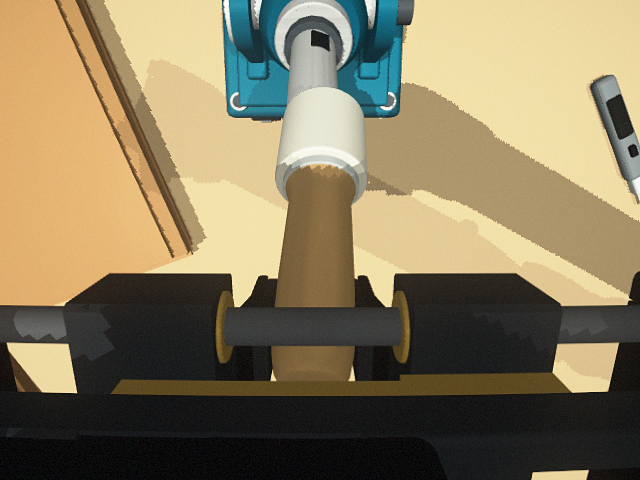

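Emit:
move_arm(
  moves=[
    [[-0.02,0,-0.03],0,0.5],
    [[-0.035,0.02,-0.05],0,0.5],
    [[-0.035,0.06,-0.05],0,0.5],
    [[-0.035,0.1,-0.05],0,0.5],
    [[-0.035,0.1,-0.05],0,0.5],
    [[-0.035,0.1,-0.05],0,0.5],
  ],
)

```text
t: 27.68
tool_pos: [0.4218, 0.2663, 0.3866]
ee_rot: [0.969, -0.248, -0.006, -0.001]
force: [0.8, -0.5, -2.8]
gripper_width: 0.318
```

```bash
cat > gap.py <<'E'
import sys
from h import *
C1=np.array([.6131,.276,.1672]);n2=np.array([-.529,.281,.801]);n2/=np.linalg.norm(n2)
def gap(t):
    p,d,W=cloud(f"pics/{t}.npz")
    try:
        X,c,nv=fitnose(t,C1);a,O=fitdrill(C1+.004*n2+.064*n2,[t],36.8,.064,151.5,zlo=.002,zhi=.09)
        print(t,"nose",len(X),"gap",((O-c)@n2*1000).round(2))
        A=W.reshape(-1,3);A=A[np.isfinite(A).all(1)]
        z=(A-O)@n2;r=np.linalg.norm(A-O-np.outer(z,n2),axis=1)
        zz=(A-c)@n2
        m=(r>.0165)&(r<.0190)&(abs(zz-.012)<.006);print(" collar top above plane mm: n",m.sum(),"med",(np.median(zz[m])*1000).round(2) if m.sum() else None)
        m=(r<.0150)&(r>.011)&(abs(zz-.087)<.008);print(" end: n",m.sum(),np.percentile(zz[m]*1000,[50,90,98]).round(2) if m.sum() else None)
    except Exception as e: print(t,"fail",e)
for t in sys.argv[1:]: gap(t)
E
python3 - <<'E'
from h import *
from plant import read_state
s=read_state();print(s['t'],s['tool_pos'],s['force'])
snap('wrist','w25')
p,d,W=snap('top','t25');crop(p,80,150,200,270,5,'t25c')
p,d,W=snap('side','s25');crop(p,200,290,340,430,4,'s25c')
E
python3 gap.py w25 t25 s25 s10 w9
```

```text
27.675 [0.42179518 0.26631    0.38663763] [ 0.8478389  -0.46120613 -2.82619451]
N 3945 tilt 36.58 az 151.69 off(mm) [ 1.8 -0.5 -3.5] res 0.0006 O [0.6125 0.2766 0.1668] tip [0.6387 0.2624 0.1266]
w25 nose 501 gap 0.02
 collar top above plane mm: n 207 med 10.65
 end: n 749 [82.62 85.52 86.35]
N 1129 tilt 36.14 az 150.74 off(mm) [ 2.1 -0.2 -1.9] res 0.0007 O [0.6122 0.2764 0.1681] tip [0.6379 0.262  0.1277]
t25 nose 226 gap 0.18
 collar top above plane mm: n 64 med 10.9
 end: n 150 [82.91 85.8  86.67]
N 664 tilt 36.8 az 150.5 off(mm) [ 3.7  0.9 -2.7] res 0.0008 O [0.6142 0.2771 0.1677] tip [0.6402 0.2623 0.1277]
s25 nose 216 gap 0.36
 collar top above plane mm: n 58 med 10.72
 end: n 105 [83.19 86.12 87.13]
N 667 tilt 37.3 az 150.6 off(mm) [-0.5  2.7  1.9] res 0.0008 O [0.6104 0.2788 0.1726] tip [0.6368 0.2639 0.1328]
s10 nose 165 gap 7.08
 collar top above plane mm: n 37 med 16.35
 end: n 134 [88.53 92.43 93.37]
N 11835 tilt 37.97 az 151.02 off(mm) [-2.4  1.7  0.2] res 0.0004 O [0.6092 0.2778 0.1714] tip [0.6361 0.2628 0.132 ]
w9 nose 3241 gap 6.1
 collar top above plane mm: n 746 med 16.88
 end: n 1737 [89.08 91.43 92.06]
```

View pics/w25.png

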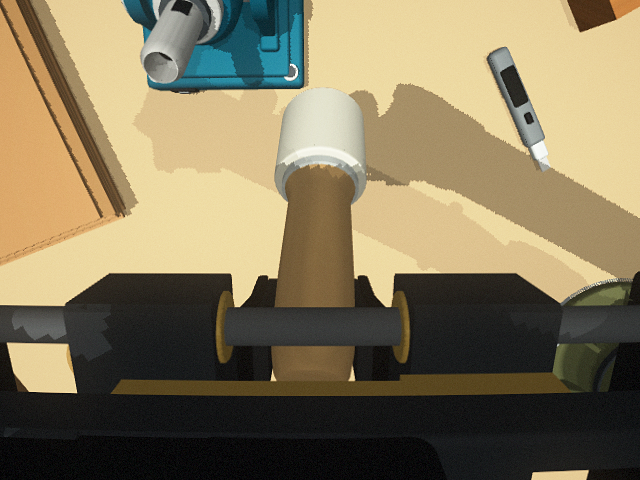

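View pics/s25c.png

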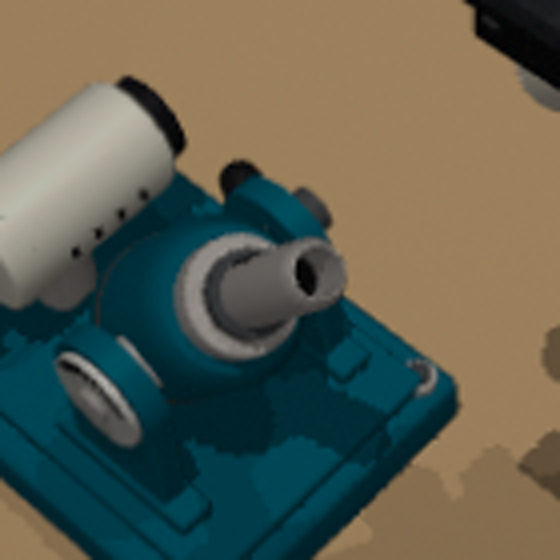

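```bash
python3 - <<'E'
from h import *
P=np.array([.4218,.2663,.3806])
for th in (34,38,42,46):
  for g in (.105,.095,.085): print(th,g,end=' ');fitram(P,['w25'],th,151.5,g)
E
```

```text
34 0.105 ram N 7722 tilt 13.68 az 150.1 off [ 33.9 -23.6  24. ] res 0.0017 face [0.4772 0.2303 0.3025]
34 0.095 ram N 7643 tilt 14.58 az 156.4 off [ 34.7 -27.1  14.2] res 0.0017 face [0.4785 0.2296 0.3028]
34 0.085 ram N 8588 tilt 46.87 az 150.71 off [ 17.1 -12.3  27.8] res 0.0017 face [0.493  0.2237 0.3503]
38 0.105 ram N 6061 tilt 52.18 az 147.95 off [ 18.1 -11.6  14.1] res 0.0015 face [0.5102 0.2107 0.3303]
38 0.095 ram N 10876 tilt 38.68 az 147.28 off [12.2 -8.3 -4.8] res 0.0003 face [0.484  0.2259 0.3016]
38 0.085 ram N 10876 tilt 38.68 az 147.28 off [ 17.5 -11.7 -12.6] res 0.0003 face [0.484  0.2259 0.3016]
42 0.105 ram N 10876 tilt 38.68 az 147.28 off [ 7.  -4.9  3. ] res 0.0003 face [0.484  0.2259 0.3016]
42 0.095 ram N 10876 tilt 38.68 az 147.28 off [12.2 -8.3 -4.8] res 0.0003 face [0.484  0.2259 0.3016]
42 0.085 ram N 10876 tilt 38.68 az 147.28 off [ 17.5 -11.7 -12.6] res 0.0003 face [0.484  0.2259 0.3016]
46 0.105 ram N 10876 tilt 38.68 az 147.28 off [ 7.  -4.9  3. ] res 0.0003 face [0.484  0.2259 0.3016]
46 0.095 ram N 10876 tilt 38.68 az 147.28 off [12.2 -8.3 -4.8] res 0.0003 face [0.484  0.2259 0.3016]
46 0.085 ram N 10876 tilt 38.68 az 147.28 off [ 17.5 -11.7 -12.6] res 0.0003 face [0.484  0.2259 0.3016]
```

One confirming tap: return to 10 mm above the drill's end.

Emit:
move_arm(
  moves=[
    [[-0.005,-0.05,0],0,0.5],
    [[-0.005,-0.1,0],0,0.5],
    [[0.005,-0.105,0.02],0,0.5],
    [[0.018,-0.105,0.04],0,0.5],
    [[0.0325,-0.105,0.058],0,0.5],
    [[0.0325,-0.105,0.058],0,0.5],
    [[0.0325,-0.105,0.058],0,0.5],
  ],
)

```text
t: 28.7
tool_pos: [0.4998, 0.3438, 0.3299]
ee_rot: [0.969, -0.247, -0.006, -0.002]
force: [0.4, -0.0, -2.5]
gripper_width: 0.319
```

```bash
python3 - <<'E'
from h import *
from plant import read_state
s=read_state();print(s['t'],s['tool_pos'],s['force'])
snap('wrist','w26')
a,O=fitram(s['tool_pos']-[0,0,.006],['w26'],42,151.5)
e=O-np.array([.5681,.2999,.2354]);nn=np.array([-.529,.281,.801]);l=e-(e@nn)*nn
print("axial",e@nn,"up",l@[.707,-.376,.599],"side",l@[-.47,-.883,0])
E
python3 ckd.py w26b
```

```text
28.7 [0.4998395  0.34378348 0.32993067] [ 0.37577581 -0.02867555 -2.52834285]
ram N 10932 tilt 38.94 az 148.42 off [ 7.2 -4.9  2.8] res 0.0003 face [0.5633 0.3043 0.2451]
axial 0.011585215208475936 up 0.0007242844821354406 side -0.0016576802131832164
nose N 1548 plane along n 0.03 n [-0.526  0.286  0.801]
N 3372 tilt 37.0 az 150.75 off(mm) [ 0.2  0.6 -1.6] res 0.0003 O [0.612  0.2763 0.1674] tip [0.6383 0.2616 0.1275]
gap mm vs C1 0.81 vs plane 0.77
N 3372 tilt 37.0 az 150.75 off(mm) [ 2.3 -0.5 -4.8] res 0.0003 O [0.612  0.2763 0.1674] tip [0.6383 0.2616 0.1275]
gap mm vs C1 0.81 vs plane 0.77
```

Emit:
move_arm(
  moves=[
    [[0.006,0.001,0.008],0,0.5],
    [[0.011,0.001,0.015],0,0.5],
    [[0.016,0.001,0.021],0,0.5],
    [[0.0185,0.001,0.025],0,0.5],
    [[0.0185,0.001,0.025],0,0.5],
  ],
)

```text
t: 29.42
tool_pos: [0.5046, 0.3468, 0.3167]
ee_rot: [0.971, -0.24, -0.014, -0.011]
force: [-37.0, 6.8, 52.3]
gripper_width: 0.321
```

Emit:
move_arm(
  moves=[
    [[-0.01,0,-0.013],0,0.5],
    [[-0.0185,0,-0.025],0,0.5],
    [[-0.0185,0,-0.025],0,0.5],
  ],
)

```text
t: 29.8
tool_pos: [0.4994, 0.3436, 0.329]
ee_rot: [0.969, -0.247, -0.005, -0.002]
force: [-1.0, -0.6, -2.4]
gripper_width: 0.317
```

```bash
python3 ckd.py w27|tail -1;python3 ckd.py w27b|tail -1; python3 -c "
from h import *
to([0.4218,0.2663,.3866],-28.5)"
```

```text
gap mm vs C1 0.63 vs plane 0.61
gap mm vs C1 0.57 vs plane 0.6
t 29.9 pos [0.4995 0.3427 0.3276] az -28.63 zax [-0.011  0.004 -1.   ] F [-0.5 -1.2 -3.9] w 0.321
shift [-0.0323  0.1044 -0.0584] spin -0.13
```

Emit:
move_arm(
  moves=[
    [[-0.02,0,-0.03],0,0.5],
    [[-0.032,0.02,-0.055],0,0.5],
    [[-0.032,0.06,-0.058],0,0.5],
    [[-0.032,0.104,-0.058],0,0.5],
    [[-0.032,0.104,-0.058],0,0.5],
    [[-0.032,0.104,-0.058],0,0.5],
  ],
)

```text
t: 30.65
tool_pos: [0.4224, 0.2656, 0.3866]
ee_rot: [0.969, -0.248, -0.006, -0.001]
force: [0.6, 0.0, -1.9]
gripper_width: 0.317
```

```bash
python3 - <<'E'
from h import *
for i in range(2): snap('wrist',f'w28{i}');snap('top',f't28{i}');snap('side',f's28{i}')
E
python3 gap.py w280 w281 t280 t281 s280 s281 | grep -v ^N; python3 -c "
from h import *
to([.495,-.01,.3],-28.5)"
```

```text
w280 nose 519 gap -0.07
 collar top above plane mm: n 211 med 10.66
 end: n 752 [82.47 85.46 86.27]
w281 nose 512 gap -0.19
 collar top above plane mm: n 207 med 10.67
 end: n 752 [82.54 85.37 86.27]
t280 nose 221 gap 0.09
 collar top above plane mm: n 62 med 10.72
 end: n 143 [82.7  85.55 86.04]
t281 nose 225 gap 0.03
 collar top above plane mm: n 62 med 10.68
 end: n 147 [82.87 85.7  86.55]
s280 nose 215 gap 0.61
 collar top above plane mm: n 56 med 10.83
 end: n 101 [83.08 86.36 87.65]
s281 nose 216 gap 0.29
 collar top above plane mm: n 60 med 10.55
 end: n 105 [83.08 86.56 87.51]
t 30.95 pos [0.4222 0.2675 0.3867] az -28.56 zax [-0.011  0.005 -1.   ] F [ 0.2  0.3 -3.3] w 0.325
shift [0.1977 0.2089 0.0845] spin -0.06
```

The last tap moved nothing: gap −0.2 to +0.1 mm by wrist and top, 0.3 to 0.6 by side, as before it. The drill is home. Next I'll straighten the rammer against the stand's +y end face and stand it back.

```bash
python3 -c "
from h import *
from plant import read_state
print(read_state()['qpos'].round(2))
to([.4725,.0,.25],-90)"
```

```text
[-0.94 -0.04  0.32  1.58  0.    1.6  -2.69]
t 30.95 pos [0.4222 0.2675 0.3867] az -28.56 zax [-0.011  0.005 -1.   ] F [ 0.2  0.3 -3.3] w 0.325
shift [0.1737 0.2108 0.1347] spin 61.44
```

```bash
python3 -c "
from h import *
to([.60,-.05,.36],0)
to([.592,-.123,.25],180)"
```

```text
t 30.95 pos [0.4222 0.2675 0.3867] az -28.56 zax [-0.011  0.005 -1.   ] F [ 0.2  0.3 -3.3] w 0.325
shift [0.3083 0.1939 0.0231] spin -28.56
t 30.95 pos [0.4222 0.2675 0.3867] az -28.56 zax [-0.011  0.005 -1.   ] F [ 0.2  0.3 -3.3] w 0.325
shift [0.3375 0.2617 0.1328] spin 151.44
```

Emit:
move_arm(
  moves=[
    [[0.035,0.03,0],-3,0.5],
    [[0.075,0.055,0],-10,0.5],
    [[0.115,0.08,0],-20,0.5],
    [[0.155,0.105,0.005],-30,0.5],
    [[0.195,0.13,0.01],-40,0.5],
    [[0.235,0.155,0.015],-50,0.5],
    [[0.275,0.175,0.02],-60,0.5],
    [[0.308,0.194,0.023],-70,0.5],
  ],
)

```text
t: 31.95
tool_pos: [0.6004, -0.051, 0.36]
ee_rot: [0.934, 0.357, -0.004, -0.004]
force: [0.8, 0.1, -2.9]
gripper_width: 0.318
```

```bash
python3 -c "
from h import *
from plant import read_state
print(read_state()['qpos'].round(2))
to([.60,-.123,.30],180)"
```

```text
[-0.52  0.23  0.68  1.4  -0.15  1.58 -0.68]
t 31.95 pos [ 0.6004 -0.051   0.36  ] az 41.84 zax [-0.011  0.005 -1.   ] F [ 0.8  0.1 -2.9] w 0.318
shift [-0.048   0.054   0.0596] spin -138.16
```

Emit:
move_arm(
  moves=[
    [[-0.006,0.007,0],-10,0.5],
    [[-0.012,0.014,0.01],-20,0.5],
    [[-0.018,0.021,0.015],-30,0.5],
    [[-0.024,0.028,0.02],-40,0.5],
    [[-0.03,0.035,0.03],-50,0.5],
    [[-0.036,0.042,0.035],-60,0.5],
    [[-0.042,0.049,0.04],-70,0.5],
    [[-0.048,0.054,0.045],-80,0.5],
  ],
)

```text
t: 32.95
tool_pos: [0.5992, -0.1224, 0.3145]
ee_rot: [0.486, 0.874, -0.001, -0.006]
force: [0.6, 0.1, -3.0]
gripper_width: 0.321
```

Emit:
move_arm(
  moves=[
    [[0,0,0],-10,0.5],
    [[0,0,0],-20,0.5],
    [[0,0,0],-30,0.5],
    [[0,0,0],-40,0.5],
    [[0,0,0],-50,0.5],
    [[0,0,0],-58,0.5],
    [[0,0,0],-58,0.5],
  ],
)

```text
t: 33.83
tool_pos: [0.5991, -0.122, 0.3148]
ee_rot: [0.005, 1.0, 0.003, -0.005]
force: [0.0, 0.8, -3.8]
gripper_width: 0.32
```

```bash
python3 - <<'E'
from h import *
from plant import read_state
s=read_state();print(s['qpos'].round(2))
to([.600,-.123,.128],180)
snap('wrist','w30')
a,O=fitram(s['tool_pos']-[0,0,.006],['w30'],42,0);print((O-s['tool_pos']).round(4))
E
```

```text
[-0.2   0.23  0.44  1.45 -0.1   1.49  1.8 ]
t 33.825 pos [ 0.5991 -0.122   0.3148] az 179.39 zax [-0.011  0.005 -1.   ] F [ 0.   0.8 -3.8] w 0.32
shift [-0.0029 -0.0019  0.1868] spin -0.61
ram N 11226 tilt 41.15 az -4.79 off [-8.9  0.8  3.7] res 0.0003 face [ 0.5214 -0.1154  0.2334]
[-0.0777  0.0066 -0.0814]
```

View pics/w30.png

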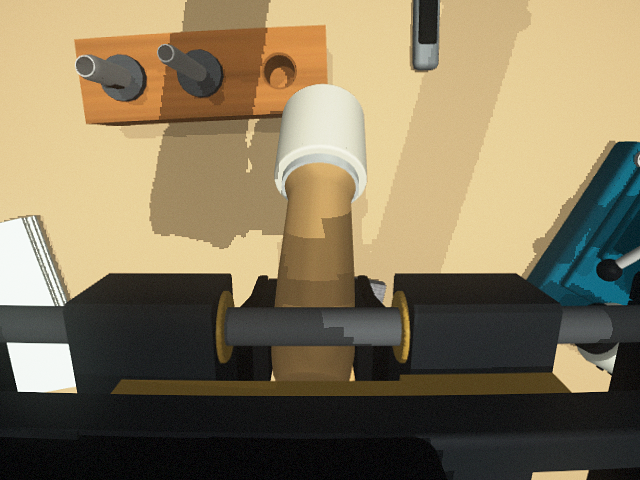

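Emit:
move_arm(
  moves=[
    [[-0.013,-0.018,0.05],0,0.5],
    [[-0.013,-0.018,0.1],0,0.5],
    [[-0.013,-0.018,0.15],0,0.5],
    [[-0.013,-0.018,0.185],0,0.5],
    [[-0.013,-0.018,0.192],0,0.5],
    [[-0.013,-0.018,0.192],0,0.5],
  ],
  newtons=14,
)

```text
t: 34.62
tool_pos: [0.6101, -0.1394, 0.1236]
ee_rot: [0.005, 1.0, 0.003, -0.005]
force: [0.2, -0.5, -2.6]
gripper_width: 0.327
```

```bash
python3 -c "
from h import *
to([.529,-.14,.125],180)
p,d,W=snap('side','s31');crop(p,260,150,420,310,3.5,'s31c')"
```

```text
t 34.625 pos [ 0.6101 -0.1394  0.1236] az 179.39 zax [-0.01   0.005 -1.   ] F [ 0.2 -0.5 -2.6] w 0.327
shift [ 0.0811 -0.0015 -0.0006] spin -0.61
```

View pics/s31c.png

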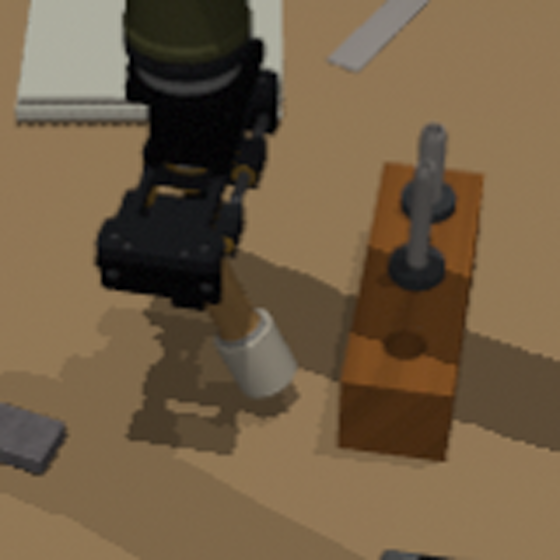

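The rammer head at crop (260,355) points at the stand's side. I'll push it upright.

Emit:
move_arm(
  moves=[
    [[0.012,0,0],0,0.5],
    [[0.024,0,0],0,0.5],
    [[0.036,0,0],0,0.5],
    [[0.046,0,0],0,0.5],
    [[0.056,0,0],0,0.5],
    [[0.065,0,0],0,0.5],
    [[0.074,0,0],0,0.5],
    [[0.081,0,0],0,0.5],
  ],
)

```text
t: 35.67
tool_pos: [0.528, -0.1385, 0.1237]
ee_rot: [0.005, 1.0, 0.003, -0.005]
force: [5.3, 1.1, -0.0]
gripper_width: 0.331
```

```bash
python3 - <<'E'
from h import *
from plant import read_state
s=read_state()
to([.529,-.14,.125],180)
p,d,W=snap('side','s32');crop(p,260,150,420,310,3.5,'s32c')
snap('wrist','w32')
for th in (2,10): fitram(s['tool_pos']-[0,0,.006],['w32'],th,0)
E
```

```text
t 35.675 pos [ 0.528  -0.1385  0.1237] az 179.43 zax [-0.01   0.006 -1.   ] F [ 5.3  1.1 -0. ] w 0.331
shift [-0.001  -0.0015 -0.0013] spin -0.57
ram N 5467 tilt 31.73 az -0.67 off [11.9 -1.5 -8. ] res 0.0016 face [ 0.4846 -0.1394  0.0203]
ram N 7009 tilt 1.25 az -0.62 off [-27.    1.1   4.7] res 0.0007 face [ 0.4986 -0.1374  0.0174]
```

View pics/s32c.png

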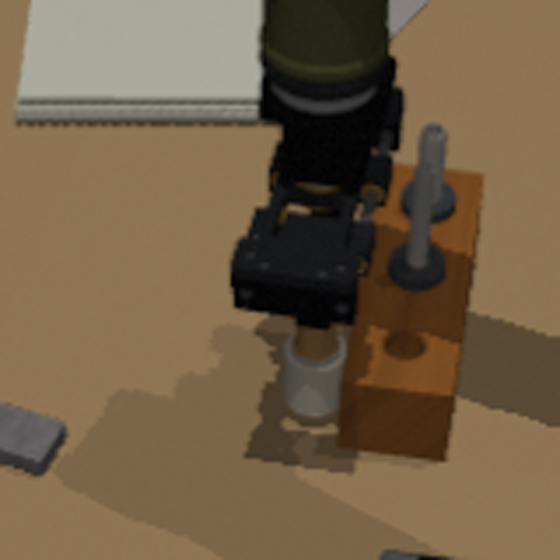

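The rammer hangs upright beside the stand, head at crop (315,380). I'll move it clear to near its original spot.

Emit:
move_arm(
  moves=[
    [[-0.02,0,-0.005],0,0.5],
    [[-0.02,0.03,-0.015],0,0.5],
    [[-0.01,0.07,-0.015],0,0.5],
    [[0.01,0.105,-0.015],0,0.5],
    [[0.023,0.127,-0.015],0,0.5],
    [[0.023,0.127,-0.015],0,0.5],
    [[0.023,0.127,-0.015],0,0.5],
  ],
)

```text
t: 36.65
tool_pos: [0.5061, -0.0125, 0.1391]
ee_rot: [0.005, 1.0, 0.002, -0.006]
force: [-0.2, -0.7, -3.3]
gripper_width: 0.334
```

```bash
python3 - <<'E'
from h import *
from plant import read_state
s=read_state()
to([.505,-.01,.114],180)
p,d,W=snap('side','s33');crop(p,280,200,420,340,4,'s33c')
snap('wrist','w33')
for th in (0,5): a,O=fitram(s['tool_pos']-[0,0,.006],['w33','s33'],th,0)
E
```

```text
t 36.65 pos [ 0.5061 -0.0125  0.1391] az 179.4 zax [-0.013  0.005 -1.   ] F [-0.2 -0.7 -3.3] w 0.334
shift [0.0008 0.0024 0.0251] spin -0.6
ram N 3865 tilt -0.23 az 1.28 off [ 1.4 -0.  -0.7] res 0.0004 face [ 0.5079 -0.0125  0.0273]
ram N 3865 tilt -0.23 az 1.28 off [ 1.4 -0.  -0.7] res 0.0004 face [ 0.5079 -0.0125  0.0273]
```

View pics/s33c.png

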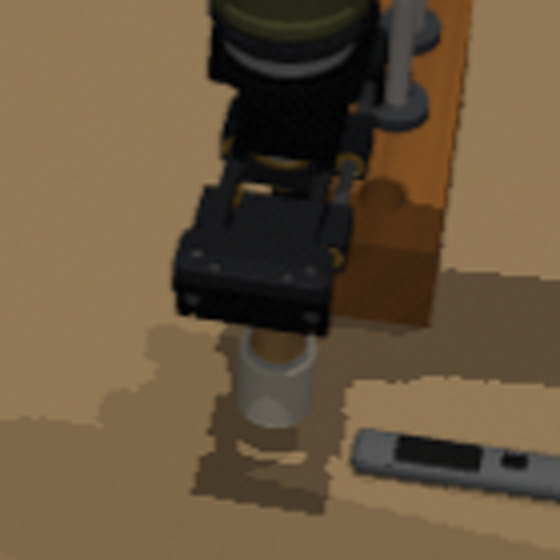

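View pics/w33.png

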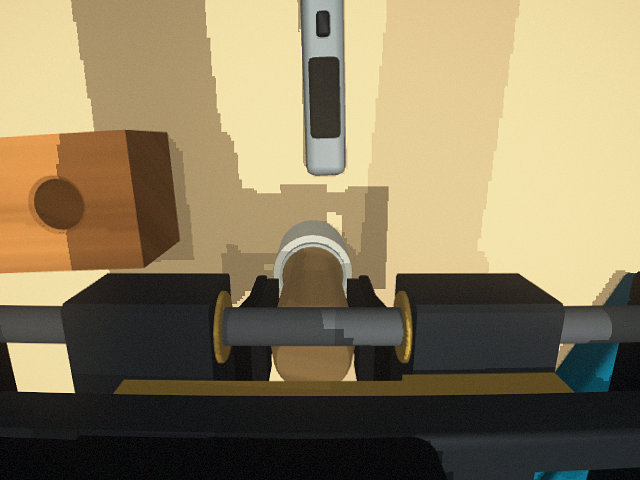

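Upright within about 0.5°, with the face about 27 mm up and clear of the knife. Lowering until it touches.

Emit:
move_arm(
  moves=[
    [[0,0,0.012],0,0.5],
    [[0,0,0.02],0,0.5],
    [[0,0,0.024],0,0.5],
    [[0,0,0.026],0,0.5],
    [[0,0,0.028],0,0.5],
  ],
)

```text
t: 37.38
tool_pos: [0.5068, -0.0112, 0.1118]
ee_rot: [0.005, 1.0, 0.003, -0.005]
force: [0.8, 0.4, -4.2]
gripper_width: 0.327
```

Emit:
move_arm(
  moves=[
    [[0,0,0.001],0,0.5],
    [[0,0,0.002],0,0.5],
    [[0,0,0.002],0,0.5],
  ],
)

```text
t: 37.75
tool_pos: [0.5071, -0.0112, 0.1106]
ee_rot: [0.005, 1.0, 0.003, -0.005]
force: [-0.4, 1.2, 3.6]
gripper_width: 0.327
```

```bash
python3 - <<'E'
from h import *
from plant import read_state
s=read_state();print(s['tool_pos'],s['force'])
snap('side','s34');snap('wrist','w34')
a,O=fitram(s['tool_pos']-[0,0,.006],['w34','s34'],1,0)
E
```

```text
[ 0.50712165 -0.01124879  0.110601  ] [-0.4414055   1.20996281  3.61398169]
ram N 5496 tilt 11.41 az -1.2 off [ 8.9  0.1 -5.3] res 0.0013 face [ 0.4953 -0.0107 -0.0036]
```

The force shows it standing on the bench. Releasing.

Emit:
move_arm(
  moves=[
    [[0,0,0],0,0.3],
    [[0,0,0],0,0.2],
    [[0,0,0],0,0.1],
    [[0,0,0],0,-0.1],
    [[0,0,0],0,-0.4],
    [[0,0,0],0,-0.4],
    [[0,0,0],0,-0.4],
  ],
)

```text
t: 38.72
tool_pos: [0.5066, -0.0112, 0.1097]
ee_rot: [0.005, 1.0, 0.003, -0.005]
force: [0.2, 0.3, -0.3]
gripper_width: 0.69
```

Emit:
move_arm(
  moves=[
    [[0,0,-0.02],0,-0.4],
    [[0,0,-0.07],0,-0.4],
    [[0,0,-0.12],0,-0.4],
    [[0,0,-0.17],0,-0.4],
    [[-0.03,0,-0.2],0,-0.4],
    [[-0.06,-0.03,-0.2],0,-0.4],
    [[-0.09,-0.06,-0.2],0,-0.4],
  ],
)

```text
t: 39.6
tool_pos: [0.5993, -0.0735, 0.3091]
ee_rot: [0.004, 1.0, 0.003, -0.004]
force: [0.7, 0.3, 0.6]
gripper_width: 0.7
```

```bash
python3 - <<'E'
from h import *
from plant import read_state
s=read_state();print(s['t'],s['tool_pos'],s['force'])
snap('side','s35');p,d,W=snap('top','t35');
a,O=fitram(np.array([.507,-.011,.105]),['s35','t35'],1,0)
E
python3 gap.py s35 t35
```

```text
39.6 [ 0.5992766  -0.0734827   0.30910884] [0.71162216 0.32591469 0.58276588]
ram N 506 tilt 1.13 az -6.65 off [ 4.   0.2 -0.9] res 0.0011 face [ 0.5089 -0.0106 -0.0009]
N 663 tilt 36.62 az 149.9 off(mm) [ 3.7  1.  -2.4] res 0.0009 O [0.6138 0.2769 0.1679] tip [0.6396 0.262  0.1278]
s35 nose 174 gap 0.44
 collar top above plane mm: n 57 med 10.39
 end: n 103 [82.86 85.97 86.73]
N 1128 tilt 36.44 az 151.08 off(mm) [ 1.8 -0.3 -1.9] res 0.0007 O [0.6122 0.2765 0.1682] tip [0.6382 0.2621 0.128 ]
t35 nose 257 gap 0.32
 collar top above plane mm: n 69 med 11.12
 end: n 149 [82.99 85.55 86.11]
```

View pics/s35.png

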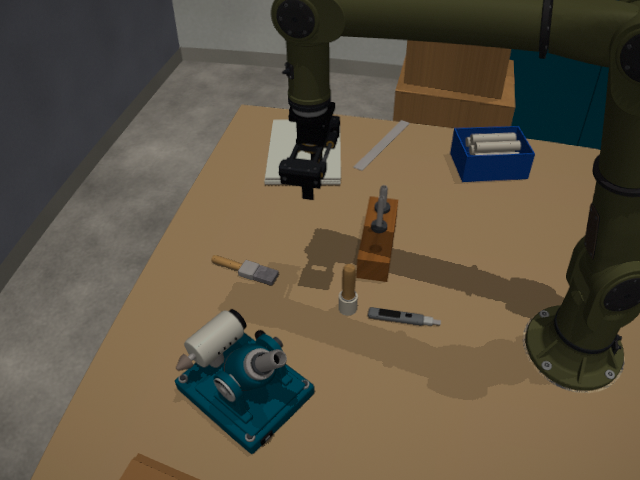

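View pics/t35.png

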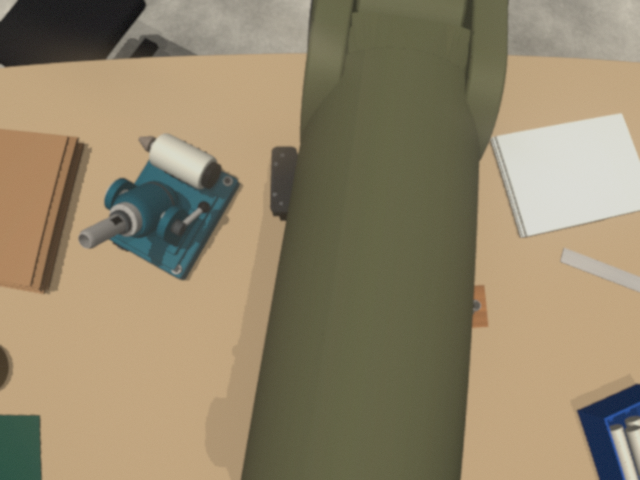

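```bash
python3 - <<'E'
from plant import *
s=read_state();print(s['t'],s['dq'].round(3),s['force'].round(1))
print(job_done())
E
```

```text
39.7 [-0.028 -0.048 -0.042  0.049 -0.012  0.036 -0.042] [-0.3 -1.   0.3]
the job is handed in; nothing more can be done
None
```

I took the widest drill from the stand, tilted it in the jaws against its hole, and set it in the workhead socket. I let go of it hand-tight, with the collar about 7 mm off the nose. I then drove it home with the rammer: one slow press and five taps, up to about 75 N along the axis. The rammer now stands upright on its head, about 1 cm from where it started. The job was handed in at 39.7 s.

**Last checks:**
- **Collar gap:** I can't rule out a few tenths of a millimetre from the images. The last readings were 0.3 mm from the top camera and 0.4 mm from the side camera. Just before, the wrist camera read −0.1 to −0.2 mm and the side camera as much as 0.6 mm.
- **Taps:** A partial wrist fit went 3.0, 2.1, 1.6, 0.95, 0.92, 0.66–0.77 and 0.60 mm over the press and taps. It runs about 0.7 mm above the full fit. The last tap moved the drill no more than the measurement noise, so I take the collar as home.
- **Force:** The drill needed more force than stated. The first press reached 31 N and still left a gap of about 3 mm. The rammer face was about 8° off square then, so I let it align and kept tapping.
- **Rammer:** It fits as upright within about 1° and stands clear of the knife.
- **Other objects:** In the side view the other two drills, the knife and the brush look unmoved. In the last top view the arm hid most of them.

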